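# Sweep the shaft collars through the gate of the sorting board

### The job

With the fingertips, sweep the three loose steel collars across the plywood sorting board and through its narrow gate, one at a time, so that each drops into the slot behind it. Only push them lightly: do not pinch, press hard on or lift them. Leave the standing bolt and everything else on the bench where it is.

Things in the scene. Friction and masses are not known exactly. Their poses are not given: they have to be found in the camera images.
- board: Fixed plywood board, 280 (x) by 382 mm (y), deck 65 mm above the bench. Origin on the underside. Local +y leads from the deck through the gate to the slot (to the robot's left, turned up to 20 degrees). Deck: local x -128..128, y -178..55 mm, in a dark rim 14 mm high; two straight cheeks as high, 10 mm thick, form a funnel from local (+-62, -5) to the gate's mouth at (+-22, 55) mm.
- gate (a point): Middle of the gate, at deck height: a straight gap 44 mm wide (local x) and 20 mm long (local y) between walls 14 mm high; in the board's frame at (0, 65, 65) mm, axes as the board's. The deck ends at the far side of the gate, 10 mm beyond this point, where the slot begins.
- slot (a point): Middle of the slot's opening, at deck height: it is open at the top, straight behind the gate, 50 mm wide (local x) and 105 mm long (local y); in the board's frame at (0, 127.5, 65) mm, same axes. Its floor is a smooth steel chute that falls away from the deck's end at 30 degrees, closed at the far end: a collar whose middle is pushed past the deck's end tips and slides down by itself.
- bolt: Short dark hexagon-headed bolt standing upright on its head on the deck among the collars (it may stand at any of the four places): head 27 mm across its corners, 10 mm high, shank 16 mm thick, 42 mm tall in all, 90 g. Origin: centre of its underside. Not to be moved.
- offcut: Loose wooden off-cut, 30 x 30 x 25 mm, on the board's shoulder beside the slot (local +x side, deck height). Origin: centre of its underside. Bystander.
- tape: Black tape measure, 65 x 65 x 36 mm, on the bench right of the board. Origin: centre of its underside. Bystander.
- screwdriver: Screwdriver with a red handle lying on the bench left of the board. Bystander.
- jar: Clear jar with a red cap, 72 mm wide, 90 mm tall, on the left of the bench. Bystander.
- mug: White mug, 80 mm wide, 90 mm tall, on the left of the bench. Bystander.
- mallet: Hammer lying on the right of the bench. Bystander.
- collar0: Loose steel shaft collar (thick ring) lying flat on the deck: 32 mm outside, 16 mm bore, 12 mm high, 45 to 80 g, slides easily. Origin: centre of its underside, on the deck. The three collars are alike; at the start they are at least 40 mm apart from each other and from the bolt, centre to centre, and stand more than 35 mm clear of the rim.
- collar1: Loose steel shaft collar (thick ring) lying flat on the deck: 32 mm outside, 16 mm bore, 12 mm high, 45 to 80 g, slides easily. Origin: centre of its underside, on the deck. The three collars are alike; at the start they are at least 40 mm apart from each other and from the bolt, centre to centre, and stand more than 35 mm clear of the rim.
- collar2: Loose steel shaft collar (thick ring) lying flat on the deck: 32 mm outside, 16 mm bore, 12 mm high, 45 to 80 g, slides easily. Origin: centre of its underside, on the deck. The three collars are alike; at the start they are at least 40 mm apart from each other and from the bolt, centre to centre, and stand more than 35 mm clear of the rim.

How it is judged:
On the way, in this order (a step that is already met when the one before it is completed fails the run):
1. a first collar lies in the slot (((x of collar0 in the frame of slot between -0.025 and 0.025 m and y of collar0 in the frame of slot between -0.0525 and 0.0525 m and z of collar0 in the frame of slot below -0.006 m) or (x of collar1 in the frame of slot between -0.025 and 0.025 m and y of collar1 in the frame of slot between -0.0525 and 0.0525 m and z of collar1 in the frame of slot below -0.006 m) or (x of collar2 in the frame of slot between -0.025 and 0.025 m and y of collar2 in the frame of slot between -0.0525 and 0.0525 m and z of collar2 in the frame of slot below -0.006 m))), for 0.1 s.
2. two collars lie in the slot ((((x of collar0 in the frame of slot between -0.025 and 0.025 m and y of collar0 in the frame of slot between -0.0525 and 0.0525 m and z of collar0 in the frame of slot below -0.006 m) and (x of collar1 in the frame of slot between -0.025 and 0.025 m and y of collar1 in the frame of slot between -0.0525 and 0.0525 m and z of collar1 in the frame of slot below -0.006 m)) or ((x of collar0 in the frame of slot between -0.025 and 0.025 m and y of collar0 in the frame of slot between -0.0525 and 0.0525 m and z of collar0 in the frame of slot below -0.006 m) and (x of collar2 in the frame of slot between -0.025 and 0.025 m and y of collar2 in the frame of slot between -0.0525 and 0.0525 m and z of collar2 in the frame of slot below -0.006 m)) or ((x of collar1 in the frame of slot between -0.025 and 0.025 m and y of collar1 in the frame of slot between -0.0525 and 0.0525 m and z of collar1 in the frame of slot below -0.006 m) and (x of collar2 in the frame of slot between -0.025 and 0.025 m and y of collar2 in the frame of slot between -0.0525 and 0.0525 m and z of collar2 in the frame of slot below -0.006 m)))), for 0.1 s.
3. all three collars lie in the slot (x of collar0 in the frame of slot between -0.025 and 0.025 m and y of collar0 in the frame of slot between -0.0525 and 0.0525 m and z of each of collar0, collar1, collar2 in the frame of slot below -0.006 m and x of collar1 in the frame of slot between -0.025 and 0.025 m and y of collar1 in the frame of slot between -0.0525 and 0.0525 m and x of collar2 in the frame of slot between -0.025 and 0.025 m and y of collar2 in the frame of slot between -0.0525 and 0.0525 m), for 0.1 s.
At the end, for the whole second after the job is handed in: All three collars are at rest in the slot: the centre of each underside within the slot's outline and more than 6 mm below the deck. The bolt stands within 12 mm of where it stood; every other thing is within 20 mm of its start (all of step 3 and linear speed of each of collar0, collar1, collar2 below 0.03 m/s and distance of bolt from where it was at the start of the episode below 0.012 m and angle between bolt's own z axis and vertical below 0.4 rad and distance of each of offcut, tape, screwdriver, jar, mug, mallet from where it was at the start of the episode below 0.02 m); the robot touches nothing.
It fails at once if a collar is lifted or carried (more than 15 mm above the deck) (z of any of collar0, collar1, collar2 in the frame of gate above 0.015 m).
It fails at once if a collar is squeezed or pressed hard (over 25 N from the fingers) (contact force between the fingers and collar0 above 25 N or contact force between the fingers and collar1 above 25 N or contact force between the fingers and collar2 above 25 N).
It fails at once if two collars are in the gate at once (one pushed through by the other, or two together) (((y of collar0 in the frame of gate between -0.025 and 0.015 m and x of collar0 in the frame of gate between -0.02 and 0.02 m and z of collar0 in the frame of gate above -0.01 m) and (y of collar1 in the frame of gate between -0.025 and 0.015 m and x of collar1 in the frame of gate between -0.02 and 0.02 m and z of collar1 in the frame of gate above -0.01 m)) or ((y of collar0 in the frame of gate between -0.025 and 0.015 m and x of collar0 in the frame of gate between -0.02 and 0.02 m and z of collar0 in the frame of gate above -0.01 m) and (y of collar2 in the frame of gate between -0.025 and 0.015 m and x of collar2 in the frame of gate between -0.02 and 0.02 m and z of collar2 in the frame of gate above -0.01 m)) or ((y of collar1 in the frame of gate between -0.025 and 0.015 m and x of collar1 in the frame of gate between -0.02 and 0.02 m and z of collar1 in the frame of gate above -0.01 m) and (y of collar2 in the frame of gate between -0.025 and 0.015 m and x of collar2 in the frame of gate between -0.02 and 0.02 m and z of collar2 in the frame of gate above -0.01 m))).
It fails at once if a collar passes the gate wall elsewhere than through the gate ((y of collar0 in the frame of gate between -0.008 and 0.006 m and (x of collar0 in the frame of gate above 0.016 m or x of collar0 in the frame of gate below -0.016 m)) or (y of collar1 in the frame of gate between -0.008 and 0.006 m and (x of collar1 in the frame of gate above 0.016 m or x of collar1 in the frame of gate below -0.016 m)) or (y of collar2 in the frame of gate between -0.008 and 0.006 m and (x of collar2 in the frame of gate above 0.016 m or x of collar2 in the frame of gate below -0.016 m))).
It fails at once if the bolt is tipped over or shifted by more than 12 mm, or another thing on the bench is shifted by more than 20 mm (distance of bolt from where it was at the start of the episode above 0.012 m or angle between bolt's own z axis and vertical above 0.4 rad or distance of any of offcut, tape, screwdriver, jar, mug, mallet from where it was at the start of the episode above 0.02 m).
It also fails if it takes over 67 s, if anything falls off the work surface, if the arm or the gripper's body presses on something with over 40 N, if the wrist force passes 120 N, or if a joint passes its speed limit or range.

### The arm

A 6-joint arm with a two-finger parallel gripper is mounted at the origin on the work surface. World frame = base frame: x ahead of the robot, y to its left, z up, the work surface at z = 0. Lengths are in m, angles in rad, forces in N, time in s.
With the tool pointing down it reaches from about 0.3 to 0.875 m from the base axis. Payload 6.4 kg.
Tool frame: the origin (TCP) lies midway between the tips of the shut fingers; the grasp point (between the pads) lies 19 mm behind it; y points along the fingers, z is the direction in which the jaws open and shut, and the axes are right-handed (so a half turn about y gives the same grasp; the last joint's range is limited). The gripper opens to 88 mm and grips with 3 to 60 N. Pads are 18 mm wide; open, the fingers measure 123 mm over their backs; the gripper's body (75 mm by 187 mm) begins 45 mm behind the grasp point.
Start: joints at [0.933, 0.181, 1.607, -0, 1.354, -0.206], TCP at [0.241, 0.522, 0.239] pointing down, gripper open.
Joint ranges: [-2.99, 2.99], [-0.89, 2.07], [0.3, 2.58], [-1.14, 4.28], [0, 2.63], [-3.12, 3.12]. Speed limits (rad/s): [2.57, 2.57, 3.01, 3.14, 3.14, 3.14].

### API

Orientations are given as a rotation vector (axis times angle).
In Python, from cell import readout, optics, bot gives the robot as it stands.
- The arm moves only by the tool play_rows, never from a script. Its argument "plan" is a list of rows, each an object of numbers: "x", "y", "z": the shift along the world's x, y, z in mm; "turn": the turn about the world's z in degrees; "claw": the opening in per cent of the stroke, from 0 (shut) to 100 (fully open). In form: [{"x": .., "y": .., "z": .., "turn": .., "claw": ..}, ...]. A call has 1 to 8 rows; each row is the pose to reach, as a shift and turn from the pose commanded when the call began; what a row does not reach only later rows make up. A row lasts 1/10 s, in which the tool goes at most 50 mm and 8.59 degrees, less where a joint would pass 70% of its speed; a pose out of reach is approached as far as the arm can. A call with a gripper value outside its range is refused whole. The fingers move at their own pace and stop on an object; "force" is the grip in N (left out, the last holds). Time passes only in rows, so rows that repeat a pose let the fingers close. It gives the time, the measured TCP pose, the force and the opening at its end, in the units of the state.
- readout.read_state(): the state, without advancing time (a new reading comes with each control period).
- optics.read_camera(name): name is "side" or "top"; returns (picture, depth): 420x560x3 uint8, blue, green, red; 420x560 float32, m along the optical axis (not along the pixel's ray), 0 where there is no reading.
- optics.camera_model(name): a dict with "K" (3x3 intrinsics, pixels), "view" (4x4, takes a point from world to camera coordinates). Camera axes: x right, y up, looking along -z (the intrinsics and any distortion apply to the point x, -y, -z); pixel columns grow to the right and rows downward; lengths in m; the calibration is good to about 2 mm. A picture is of the moment at which its call begins. camera_model takes no time and is no camera call.
- bot.close_job(): hands the job in, once; it reports no verdict.
The state is a dict: "time_s": time; "joints": joint angles; "joint_vel": joint speeds; "joint_torque": joint torques, N m; "position": TCP position; "eef_rot": TCP orientation; "ft_force": force on the tool from outside, world axes, zero at the start; "moment": the same for the moment, N m; "gripper_width": finger opening in m.
Only numpy, scipy, OpenCV 4.12 (cv2) and the standard library are available. Lean on these libraries where they do the work, as an engineer would, in place of code of your own. Each camera call takes 0.05 s, during which the arm holds its last target.

## Working session

There is one attempt and no reset: what is moved stays moved. The work goes in short steps, Python scripts to look and compute and a tool call to move; the robot and the scene stay as the last step left them, time stands still between calls to the robot, and variables do not carry over. Pictures are saved under pics/ and viewed, and the job is handed in when it is done.

Besides the shell and the picture viewer there is one more tool, called after "Call:" as name(argument=value, ...) on one line, values as JSON. play_rows: Moves the arm, as the interface text tells. Its arguments: {"type":"object","properties":{"plan":{"type":"array"},"force":{"type":"number"}},"required":["plan"]}

```bash
mkdir -p pics; ls; python3 - <<'E'
from cell import readout, optics, bot
import cv2,numpy as np
s=readout.read_state();print({k:np.round(v,4).tolist() for k,v in s.items()})
for n in("top","side"):
    im,d=optics.read_camera(n);cv2.imwrite(f"pics/{n}0.png",im);np.save(f"{n}0d.npy",d)
    m=optics.camera_model(n);print(n,{k:np.round(v,4).tolist() if not isinstance(v,str) else v for k,v in m.items()})
E
```

```text
pics
{'time_s': 0.0, 'joints': [0.9327, 0.1815, 1.608, 0.0, 1.3538, -0.2063], 'joint_vel': [0.0012, 0.0009, -0.0001, 0.0011, 0.0013, 0.0013], 'joint_torque': [0.0014, -43.3884, -34.1841, 0.0702, 0.0387, -0.0001], 'position': [0.2403, 0.5218, 0.2378], 'eef_rot': [-1.5457, 0.3393, -0.3382], 'ft_force': [-0.0304, -0.5237, -0.6531], 'moment': [0.0038, 0.0303, -0.0011], 'gripper_width': 0.0881}
top {'K': [[491.034, 0.0, 281.2294], [0.0, 491.034, 209.7129], [0.0, 0.0, 1.0]], 'view': [[0.0009, -0.9999, 0.0122, -0.0012], [0.9974, 0.0018, 0.0726, -0.532], [-0.0726, 0.0121, 0.9973, -1.2928], [0.0, 0.0, 0.0, 1.0]]}
side {'K': [[458.3105, 0.0, 271.8647], [0.0, 458.3105, 205.628], [0.0, 0.0, 1.0]], 'view': [[0.6669, -0.7449, -0.0192, -0.3627], [0.3733, 0.3117, 0.8738, -0.2805], [-0.6449, -0.5899, 0.486, -0.8809], [0.0, 0.0, 0.0, 1.0]]}
```

View pics/top0.png

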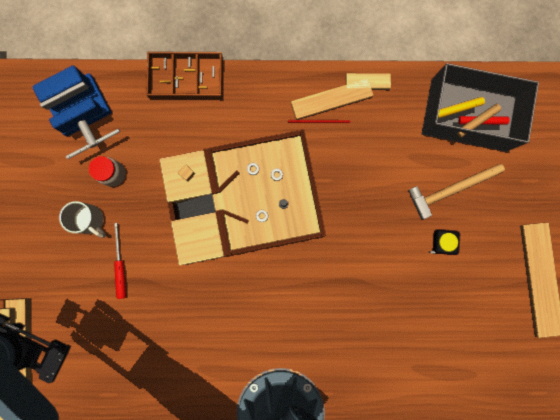

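View pics/side0.png

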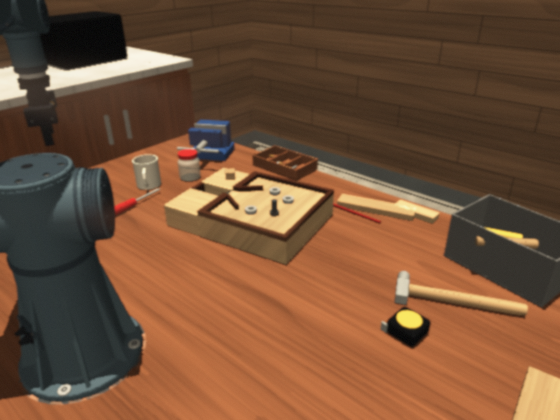

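The top view shows the board, with collars near (253,169), (277,175) and (262,216), the bolt at (284,204) and the gate near (218,204). The gripper is well to the left. Next I'll measure.

```bash
cat > h.py <<'E'
import numpy as np,cv2
from cell import readout,optics,bot
def ray(n,uv,z):
    m=optics.camera_model(n);K=np.array(m["K"]);V=np.array(m["view"]);R,t=V[:3,:3],V[:3,3]
    uv=np.atleast_2d(np.asarray(uv,float))
    p=np.c_[uv,np.ones(len(uv))]@np.linalg.inv(K).T
    d=(p*[1,-1,-1])@R; c=-R.T@t
    return c+d*((z-c[2])/d[:,2])[:,None]
def proj(n,P):
    m=optics.camera_model(n);K=np.array(m["K"]);V=np.array(m["view"])
    c=np.atleast_2d(P)@V[:3,:3].T+V[:3,3]; q=(c*[1,-1,-1])@K.T
    return q[:,:2]/q[:,2:]
E
python3 - <<'E'
from h import *
im=cv2.imread("pics/top0.png")
c=im[120:275,150:335];cv2.imwrite("pics/crop0.png",cv2.resize(c,None,fx=4,fy=3.85,interpolation=cv2.INTER_CUBIC))
hsv=cv2.cvtColor(im,cv2.COLOR_BGR2HSV)
s=readout.read_state();print(s["time_s"])
# collars: low saturation, bright in deck region
m=((hsv[...,1]<70)&(hsv[...,2]>110)).astype(np.uint8)
m[:140]=0;m[245:]=0;m[:,:225]=0;m[:,315:]=0
n,l,st,ce=cv2.connectedComponentsWithStats(m)
for i in range(1,n):
    if st[i,4]>5: print("col",st[i],ce[i],ray("top",ce[i],.077))
# rim dark
w=(hsv[...,2]<95).astype(np.uint8);w[:120]=0;w[270:]=0;w[:,:150]=0;w[:,335:]=0
n,l,st,ce=cv2.connectedComponentsWithStats(w)
for i in range(1,n):
    if st[i,4]>15:
        cn,_=cv2.findContours((l==i).astype(np.uint8),cv2.RETR_EXTERNAL,cv2.CHAIN_APPROX_NONE)
        r=cv2.minAreaRect(cn[0]);print("dark",st[i],ce[i],r, np.round(ray("top",cv2.boxPoints(r),.079),4).tolist())
E
```

```text
0.1
col [247 163  12  12  81] [252.5308642  168.56790123] [[0.63365386 0.07400559 0.077     ]]
col [271 169  12  12  82] [276.23170732 174.29268293] [[0.61899941 0.01311022 0.077     ]]
col [256 210  12  12  80] [261.5 215.5] [[0.51293676 0.0505123  0.077     ]]
dark [ 169  130  155  127 2257] [236.35223748 195.37527692] ((242.04489135742188, 197.4518280029297), (109.62076568603516, 147.4268341064453), 78.51800537109375) [[0.6589, 0.3138, 0.079], [0.7366, -0.0568, 0.079], [0.4596, -0.1117, 0.079], [0.3852, 0.2537, 0.079]]
dark [187 173   7   8  18] [190.16666667 176.77777778] ((190.25003051757812, 176.75001525878906), (1.4142134189605713, 9.192388534545898), 45.0) [[0.6047, 0.2424, 0.079], [0.6215, 0.2261, 0.079], [0.6189, 0.2235, 0.079], [0.6021, 0.2398, 0.079]]
dark [280 203   8   5  26] [283.38461538 205.15384615] ((283.5, 205.0), (4.0, 7.0), 90.0) [[0.5449, 0.0034, 0.079], [0.5449, -0.0145, 0.079], [0.5347, -0.0145, 0.079], [0.5346, 0.0034, 0.079]]
```

View pics/crop0.png

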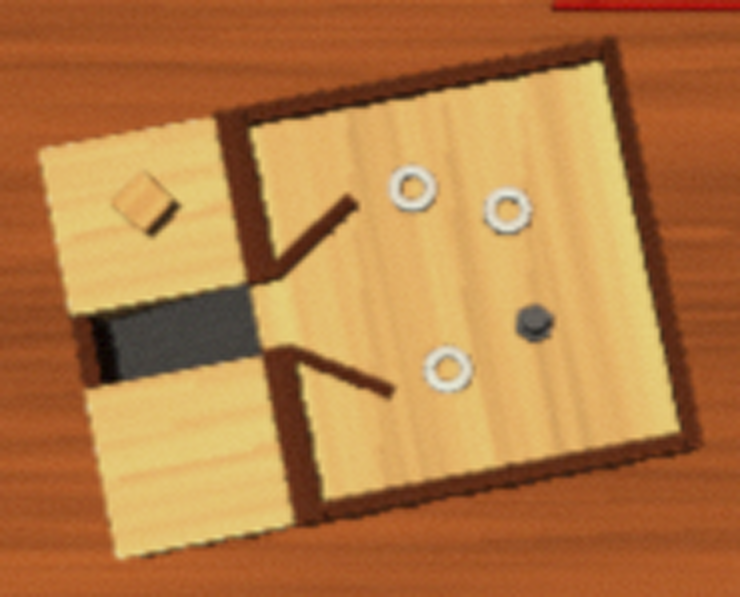

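```bash
cat >> h.py <<'E'
import json,os
def fitboard():
    cr=np.array([[613,40],[702,447],[38,150],[117,558]],float)
    px=(cr+.5)/[740/185,597/155]-.5+[150,120]
    L=np.array([[140,-191],[-140,-191],[140,191],[-140,191]])/1000
    W=np.array([ray("top",p,z)[0,:2] for p,z in zip(px,[.079,.079,.065,.065])])
    return L,W
def kabsch(L,W):
    lc,wc=L.mean(0),W.mean(0);H=(L-lc).T@(W-wc);a=np.arctan2(H[0,1]-H[1,0],H[0,0]+H[1,1])
    R=np.array([[np.cos(a),-np.sin(a)],[np.sin(a),np.cos(a)]]);return R,wc-R@lc,a
if os.path.exists("b.json"):
    B=json.load(open("b.json"));BR=np.array(B["R"]);BT=np.array(B["t"])
    toL=lambda w:(np.atleast_2d(w)[:,:2]-BT)@BR*1000
    toW=lambda l:np.atleast_2d(l)/1000@BR.T+BT
E
python3 - <<'E'
from h import *
L,W=fitboard();R,t,a=kabsch(L,W)
print(np.degrees(a),t,"res mm",np.round(((L@R.T+t)-W)*1000,1).tolist())
json.dump(dict(R=R.tolist(),t=t.tolist()),open("b.json","w"))
from scipy.spatial.transform import Rotation as Ro
s=readout.read_state();print(np.round(Ro.from_rotvec(s["eef_rot"]).as_matrix(),3))
E
python3 - <<'E'
from h import *
for p,z in [((252.53,168.57),.077),((276.23,174.29),.077),((261.5,215.5),.077),((283.4,202.5),.107)]:
    print(toL(ray("top",p,z)).round(1), ray("top",p,z).round(4))
im=cv2.imread("pics/top0.png")
big=cv2.resize(im[120:275,150:335],None,fx=4,fy=4,interpolation=cv2.INTER_CUBIC)
def dr(loc,z,c):
    P=np.c_[toW(loc),np.full(len(loc),z)];q=(proj("top",P)-[150,120]+.5)*4-.5
    cv2.polylines(big,[np.round(q).astype(int)],True,c,1)
dr([[140,-191],[-140,-191],[-140,56],[140,56]],.079,(0,255,0))
dr([[22,55],[22,75],[-22,75],[-22,55]],.079,(255,0,0))
dr([[25,75],[25,180],[-25,180],[-25,75]],.065,(0,0,255))
dr([[62,-5],[22,55]],.079,(255,255,0));dr([[-62,-5],[-22,55]],.079,(255,255,0))
cv2.imwrite("pics/fit0.png",big)
E
```

```text
11.29009680216892 [0.56120215 0.10266824] res mm [[1.7, -1.7], [-0.4, -0.5], [0.1, 0.8], [-1.5, 1.4]]
[[ 0.908 -0.001  0.419]
 [-0.419 -0.001  0.908]
 [-0.    -1.    -0.002]]
[[ 65.4 -42.3]] [[0.6336 0.074  0.077 ]]
[[ 39.2 -99.1]] [[0.619  0.0131 0.077 ]]
[[-57.5 -41.7]] [[0.5129 0.0505 0.077 ]]
[[ -38.2 -102. ]] [[ 0.5437 -0.0048  0.107 ]]
```

View pics/fit0.png

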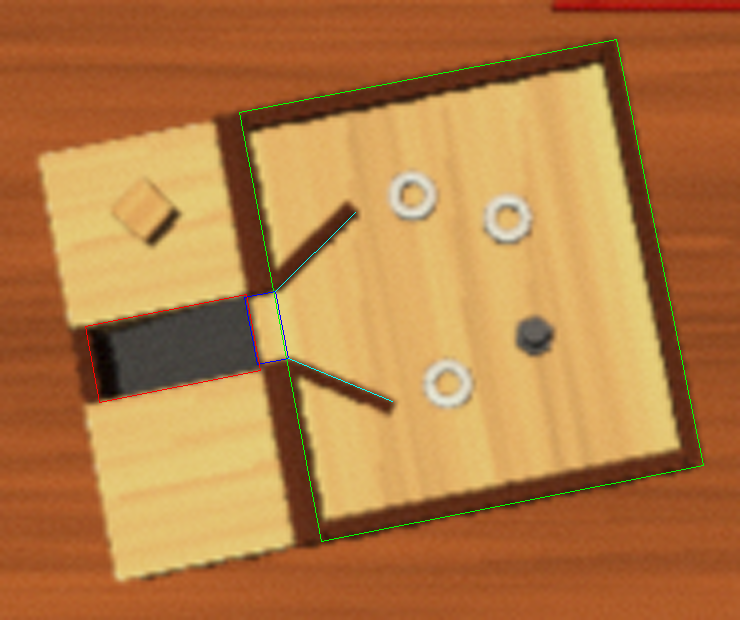

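The overlay fits the rim, slot and gate to about 1–2 mm. In the board frame (mm) the collars are A (65,-42), B (39,-99) and C (-57,-42), and the bolt is at (-38,-102). I'll shut the jaws and line them up with local y. Each collar then gets pushed sideways to x≈0 and on along +y with the 18 mm face.

```bash
cat >> h.py <<'E'
from scipy.spatial.transform import Rotation as Ro
def here():
    s=readout.read_state();p=np.array(s["position"]);R=Ro.from_rotvec(s["eef_rot"]).as_matrix()
    print("t",round(s["time_s"],2),"loc",toL(p[:2])[0].round(1),"z",round(p[2]*1000,1),"jaw deg",np.degrees(np.arctan2(R[1,2],R[0,2])).round(2),"(want 101.3) f",np.round(s["ft_force"],1),"w",round(s["gripper_width"],4))
    return p
def go(*targets):
    p=here()
    for x,y,z in targets:
        w=toW([x,y])[0]; print((x,y,z),"delta",np.round([(w[0]-p[0])*1000,(w[1]-p[1])*1000,z-p[2]*1000],1))
E
python3 -c "
from h import *
go((101,-42,230),(101,-42,130),(101,-42,70))"
```

```text
t 0.1 loc [-232.6  473.9] z 237.9 jaw deg 65.26 (want 101.3) f [-0.6 -0.2  0.6] w 0.0879
(101, -42, 230) delta [ 428.1 -440.6   -7.9]
(101, -42, 130) delta [ 428.1 -440.6 -107.9]
(101, -42, 70) delta [ 428.1 -440.6 -167.9]
```

Call:
play_rows(plan=[{"x": 30, "y": -31, "z": 0, "turn": 5, "claw": 0}, {"x": 60, "y": -62, "z": 0, "turn": 10, "claw": 0}, {"x": 90, "y": -93, "z": 0, "turn": 15, "claw": 0}, {"x": 120, "y": -124, "z": 0, "turn": 20, "claw": 0}, {"x": 150, "y": -155, "z": 0, "turn": 25, "claw": 0}, {"x": 180, "y": -186, "z": 0, "turn": 30, "claw": 0}, {"x": 210, "y": -217, "z": 0, "turn": 36, "claw": 0}, {"x": 240, "y": -248, "z": 0, "turn": 36, "claw": 0}], force=10)

```text
time_s: 0.9
position: [0.4814, 0.2727, 0.2384]
eef_rot: [-1.565, -0.156, 0.157]
ft_force: [-0.1, 0.0, -0.1]
gripper_width: 0.0261
```

Call:
play_rows(plan=[{"x": 30, "y": -31, "z": 0, "claw": 0}, {"x": 60, "y": -62, "z": 0, "claw": 0}, {"x": 90, "y": -93, "z": 0, "claw": 0}, {"x": 120, "y": -124, "z": 0, "claw": 0}, {"x": 150, "y": -155, "z": 0, "claw": 0}, {"x": 180, "y": -185, "z": -40, "claw": 0}, {"x": 188, "y": -193, "z": -70, "claw": 0}, {"x": 188, "y": -193, "z": -90, "claw": 0}])

```text
$.plan[0]: bad value
```

```bash
python3 - <<'E'
from h import *
go((101,-42,130),(101,-42,70))
im,d=optics.read_camera("side");cv2.imwrite("pics/s1.png",im)
im,d=optics.read_camera("top");cv2.imwrite("pics/t1.png",cv2.resize(im[120:275,150:335],None,fx=4,fy=3.85))
E
```

```text
t 0.9 loc [-45.  182.4] z 238.4 jaw deg 101.43 (want 101.3) f [-0.1  0.  -0.1] w 0.0261
(101, -42, 130) delta [ 187.1 -191.5 -108.4]
(101, -42, 70) delta [ 187.1 -191.5 -168.4]
```

View pics/s1.png

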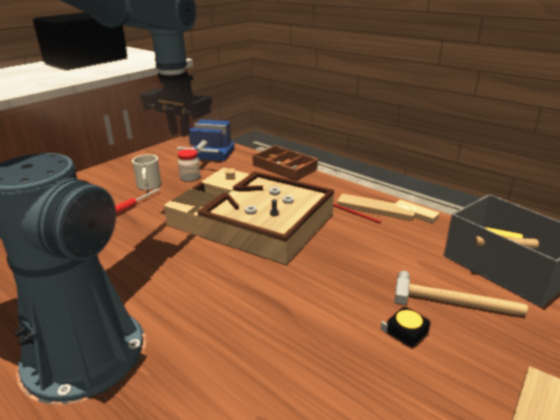

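View pics/t1.png

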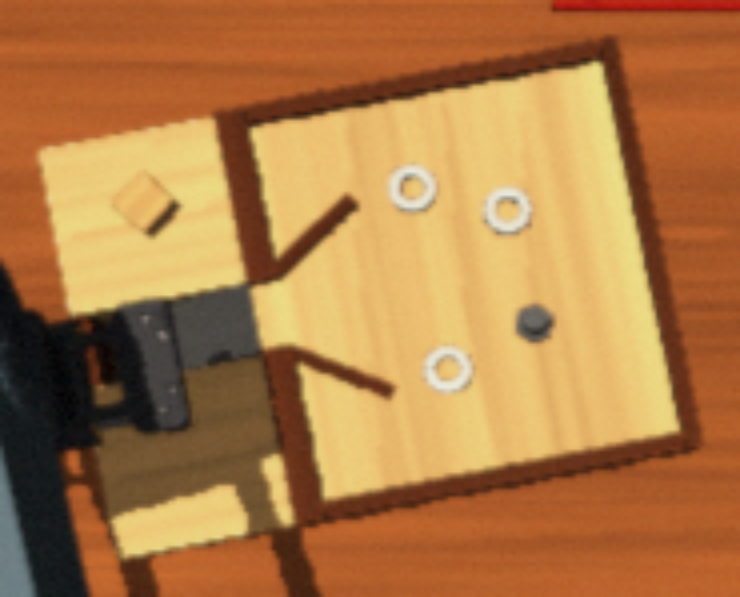

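The side view shows the gripper still left of the board. The second call was refused because it had no turn value, and the collars haven't moved. I'll resend it with turn included.

Call:
play_rows(plan=[{"x": 30, "y": -31, "z": 0, "turn": 0, "claw": 0}, {"x": 60, "y": -62, "z": 0, "turn": 0, "claw": 0}, {"x": 90, "y": -93, "z": 0, "turn": 0, "claw": 0}, {"x": 120, "y": -124, "z": 0, "turn": 0, "claw": 0}, {"x": 150, "y": -155, "z": 0, "turn": 0, "claw": 0}, {"x": 180, "y": -185, "z": -40, "turn": 0, "claw": 0}, {"x": 187, "y": -192, "z": -70, "turn": 0, "claw": 0}, {"x": 187, "y": -192, "z": -90, "turn": 0, "claw": 0}])

```text
time_s: 1.8
position: [0.667, 0.0808, 0.1447]
eef_rot: [-1.565, -0.149, 0.156]
ft_force: [-0.5, 0.1, -0.3]
gripper_width: 0.0007
```

```bash
python3 - <<'E'
from h import *
go((101,-42,130),(101,-42,70))
im,d=optics.read_camera("side");cv2.imwrite("pics/s2.png",cv2.resize(im[80:280,150:360],None,fx=3.5,fy=3))
im,d=optics.read_camera("top");cv2.imwrite("pics/t2.png",cv2.resize(im[120:275,150:335],None,fx=4,fy=3.85))
E
```

```text
t 1.8 loc [ 99.4 -42.1] z 144.7 jaw deg 101.11 (want 101.3) f [-0.5  0.1 -0.3] w 0.0007
(101, -42, 130) delta [  1.5   0.4 -14.7]
(101, -42, 70) delta [  1.5   0.4 -74.7]
```

View pics/s2.png

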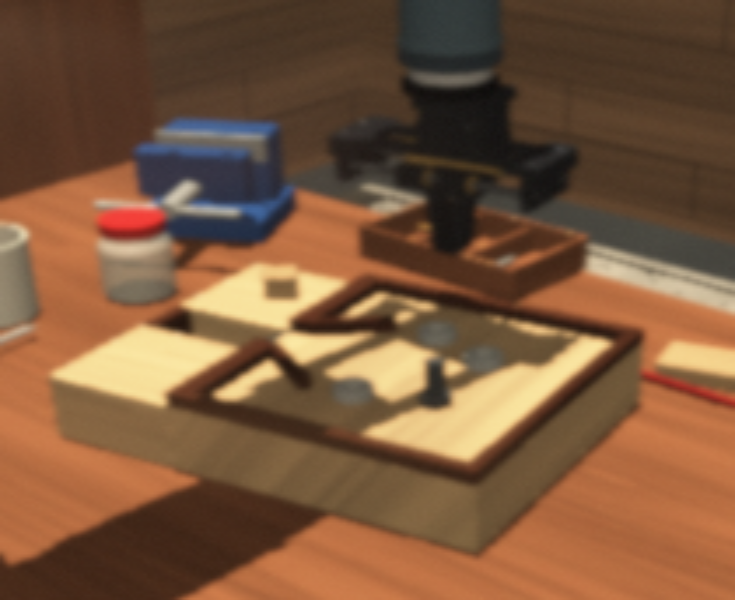

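View pics/t2.png

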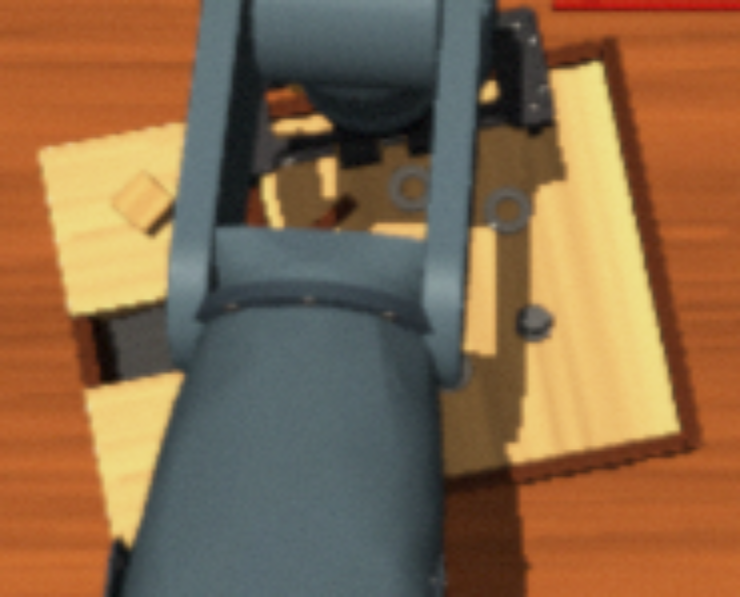

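The side view shows all three collars and the bolt in place and the fingers over the far side. In the top view the arm hides the gate. I'll lower the fingers beside collar A.

Call:
play_rows(plan=[{"x": 2, "y": 0, "z": -20, "turn": 0, "claw": 0}, {"x": 2, "y": 0, "z": -40, "turn": 0, "claw": 0}, {"x": 2, "y": 0, "z": -60, "turn": 0, "claw": 0}, {"x": 2, "y": 0, "z": -68, "turn": 0, "claw": 0}, {"x": 2, "y": 0, "z": -68, "turn": 0, "claw": 0}])

```text
time_s: 2.4
position: [0.6689, 0.0831, 0.0805]
eef_rot: [-1.565, -0.154, 0.156]
ft_force: [0.1, 0.7, 0.4]
gripper_width: 0.0005
```

```bash
python3 - <<'E'
from h import *
go((101,-42,70),(25,-42,70))
im,d=optics.read_camera("side");cv2.imwrite("pics/s3.png",cv2.resize(im[80:280,150:360],None,fx=3.5,fy=3))
E
```

```text
t 2.4 loc [101.8 -40.2] z 80.5 jaw deg 101.31 (want 101.3) f [0.1 0.7 0.4] w 0.0005
(101, -42, 70) delta [ -0.5  -1.9 -10.5]
(25, -42, 70) delta [-75.  -16.8 -10.5]
```

View pics/s3.png

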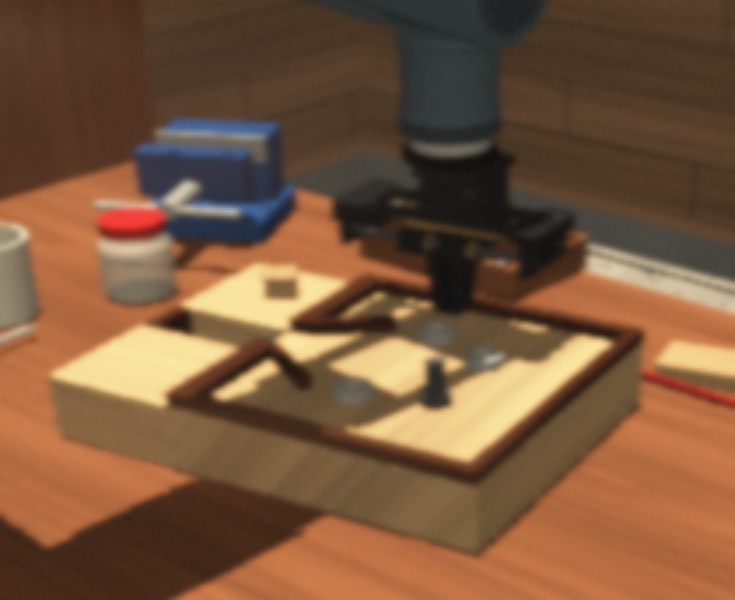

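```bash
cat >> h.py <<'E'
def plan(cmd,*targets):
    p=np.array(cmd,float); print("cmd loc",toL(p[:2]/1000)[0].round(1)); here()
    for x,y,z in targets:
        w=toW([x,y])[0]*1000; print((x,y,z),"delta",np.round([w[0]-p[0],w[1]-p[1],z-p[2]],1))
E
python3 -c "
from h import *
plan((670,82,81),(101,-42,70),(60,-42,70),(27,-42,70))"
```

```text
cmd loc [102.6 -41.6]
t 2.45 loc [102.6 -40.6] z 81.6 jaw deg 101.3 (want 101.3) f [-0.2 -0.6  0.9] w 0.0003
(101, -42, 70) delta [ -1.5  -0.7 -11. ]
(60, -42, 70) delta [-41.7  -8.8 -11. ]
(27, -42, 70) delta [-74.1 -15.2 -11. ]
```

Call:
play_rows(plan=[{"x": -1, "y": -1, "z": -6, "turn": 0, "claw": 0}, {"x": -2, "y": -1, "z": -11, "turn": 0, "claw": 0}, {"x": -7, "y": -2, "z": -11, "turn": 0, "claw": 0}, {"x": -12, "y": -3, "z": -11, "turn": 0, "claw": 0}, {"x": -17, "y": -4, "z": -11, "turn": 0, "claw": 0}, {"x": -22, "y": -5, "z": -11, "turn": 0, "claw": 0}, {"x": -28, "y": -6, "z": -11, "turn": 0, "claw": 0}, {"x": -34, "y": -7, "z": -11, "turn": 0, "claw": 0}])

```text
time_s: 3.25
position: [0.6352, 0.0751, 0.0699]
eef_rot: [-1.565, -0.154, 0.154]
ft_force: [0.2, -0.3, -0.4]
gripper_width: 0.0004
```

Call:
play_rows(plan=[{"x": -6, "y": -1, "z": 0, "turn": 0, "claw": 0}, {"x": -12, "y": -2, "z": 0, "turn": 0, "claw": 0}, {"x": -18, "y": -4, "z": 0, "turn": 0, "claw": 0}, {"x": -24, "y": -5, "z": 0, "turn": 0, "claw": 0}, {"x": -30, "y": -6, "z": 0, "turn": 0, "claw": 0}, {"x": -36, "y": -7, "z": 0, "turn": 0, "claw": 0}, {"x": -40, "y": -8, "z": 0, "turn": 0, "claw": 0}, {"x": -40, "y": -8, "z": 0, "turn": 0, "claw": 0}])

```text
time_s: 4.05
position: [0.595, 0.0672, 0.0696]
eef_rot: [-1.565, -0.154, 0.155]
ft_force: [0.3, 0.8, 0.1]
gripper_width: 0.0005
```

```bash
python3 - <<'E'
from h import *
plan((596,67,70))
im,d=optics.read_camera("side");cv2.imwrite("pics/s4.png",cv2.resize(im[80:280,150:360],None,fx=3.5,fy=3))
E
```

```text
cmd loc [ 27.1 -41.8]
t 4.05 loc [ 26.2 -41.4] z 69.6 jaw deg 101.26 (want 101.3) f [0.3 0.8 0.1] w 0.0005
```

View pics/s4.png

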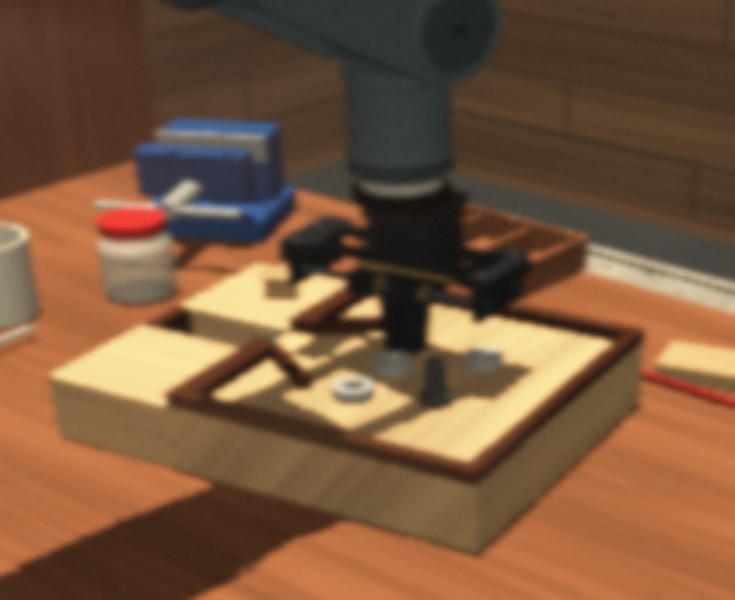

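Collar A stands against the fingers at crop (393,363), next to the bolt at (435,385). C at (352,388) and B at (484,357) haven't moved. I'll convert those pixels to positions.

```bash
cat >> h.py <<'E'
def sc(u,v,z=.077):
    return toL(ray("side",((u+.5)/3.5-.5+150,(v+.5)/3-.5+80),z))[0].round(1)
E
python3 - <<'E'
from h import *
for p in [(393,363),(352,387),(484,355)]: print(sc(*p))
plan((596,67,70),(40,-42,70),(40,-42,125),(2,-81,125),(2,-81,70))
im=cv2.imread("pics/s4.png");cv2.imwrite("pics/s4z.png",cv2.resize(im[300:430,280:560],None,fx=2.8,fy=2.8))
E
```

```text
[ -7.4 -50.3]
[-59.5 -46.4]
[  39.5 -104.6]
cmd loc [ 27.1 -41.8]
t 4.1 loc [ 26.6 -41.5] z 69.7 jaw deg 101.26 (want 101.3) f [-0.4  0.5  0.2] w 0.0006
(40, -42, 70) delta [12.7  2.3  0. ]
(40, -42, 125) delta [12.7  2.3 55. ]
(2, -81, 125) delta [-17.  -43.4  55. ]
(2, -81, 70) delta [-17.  -43.4   0. ]
```

View pics/s4z.png

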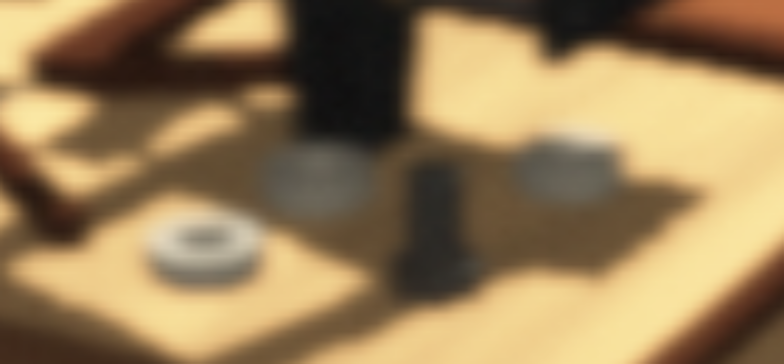

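Call:
play_rows(plan=[{"x": 8, "y": 2, "z": 0, "turn": 0, "claw": 0}, {"x": 13, "y": 2, "z": 20, "turn": 0, "claw": 0}, {"x": 13, "y": 2, "z": 60, "turn": 0, "claw": 0}, {"x": 13, "y": 2, "z": 60, "turn": 0, "claw": 0}])

```text
time_s: 4.5
position: [0.6132, 0.0692, 0.1354]
eef_rot: [-1.567, -0.162, 0.147]
ft_force: [1.5, 0.4, 1.6]
gripper_width: 0.0004
```

```bash
python3 - <<'E'
from h import *
plan((609,69,130),(0,-86,130),(0,-86,70),(0,48,70))
im,d=optics.read_camera("side");cv2.imwrite("pics/s5.png",cv2.resize(im[150:230,200:300],None,fx=7,fy=7,interpolation=cv2.INTER_CUBIC))
im,d=optics.read_camera("top");cv2.imwrite("pics/t5.png",cv2.resize(im[120:275,150:335],None,fx=4,fy=3.85))
E
```

```text
cmd loc [ 40.3 -42.4]
t 4.5 loc [ 44.4 -43. ] z 135.4 jaw deg 101.27 (want 101.3) f [1.5 0.4 1.6] w 0.0004
(0, -86, 130) delta [-31.  -50.7   0. ]
(0, -86, 70) delta [-31.  -50.7 -60. ]
(0, 48, 70) delta [-57.2  80.7 -60. ]
```

View pics/s5.png

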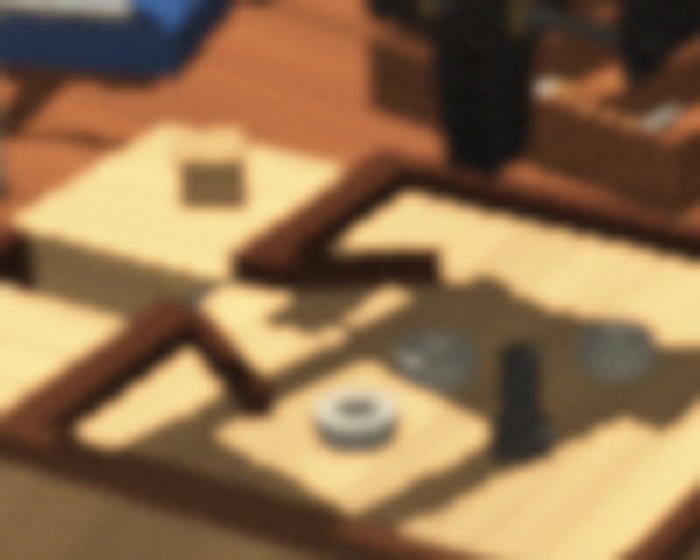

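View pics/t5.png

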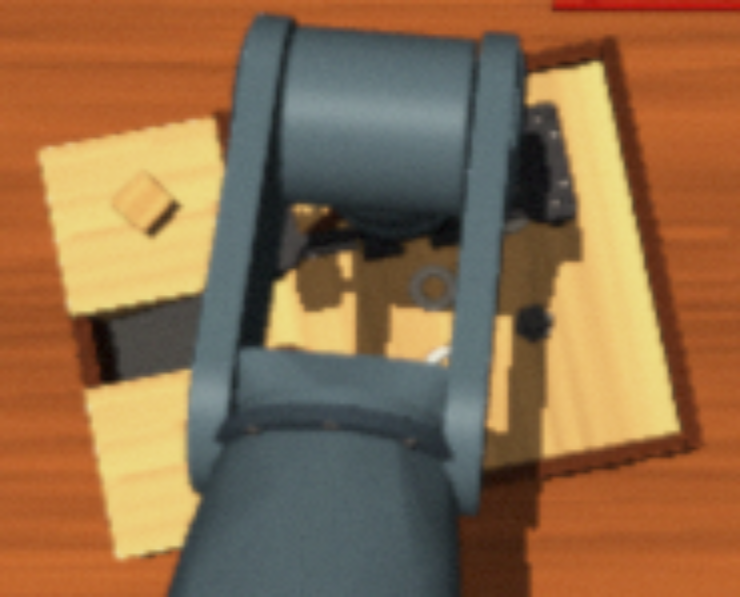

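Collar A shows through the arm's fork in the top view at crop (433,286), and clear in the side view at (437,350).

```bash
python3 - <<'E'
from h import *
def tc(u,v,z=.077): return toL(ray("top",((u+.5)/4-.5+150,(v+.5)/(597/155)-.5+120),z))[0].round(1)
print(tc(433,286), tc(409,187),"(A start)")
def s7(u,v,z=.077): return toL(ray("side",((u+.5)/7-.5+200,(v+.5)/7-.5+150),z))[0].round(1)
print(s7(437,348),s7(357,406))
E
```

```text
[ -1.4 -43.2] [ 66.7 -40.8] (A start)
[ -0.6 -46.3] [-54.2 -44. ]
```

Call:
play_rows(plan=[{"x": -16, "y": -26, "z": 0, "turn": 0, "claw": 0}, {"x": -32, "y": -52, "z": 0, "turn": 0, "claw": 0}, {"x": -32, "y": -53, "z": 0, "turn": 0, "claw": 0}, {"x": -32, "y": -53, "z": -20, "turn": 0, "claw": 0}, {"x": -32, "y": -53, "z": -45, "turn": 0, "claw": 0}, {"x": -32, "y": -53, "z": -60, "turn": 0, "claw": 0}, {"x": -32, "y": -53, "z": -60, "turn": 0, "claw": 0}])

```text
time_s: 5.3
position: [0.5757, 0.0169, 0.0672]
eef_rot: [-1.564, -0.152, 0.157]
ft_force: [0.6, -0.2, 0.2]
gripper_width: 0.0005
```

```bash
python3 - <<'E'
from h import *
plan((577,16,70),(-1,-76,70),(-1,0,70),(0,50,70))
im,d=optics.read_camera("side");cv2.imwrite("pics/s6.png",cv2.resize(im[150:230,200:300],None,fx=7,fy=7,interpolation=cv2.INTER_CUBIC))
E
```

```text
cmd loc [ -1.5 -88.1]
t 5.3 loc [ -2.6 -87. ] z 67.2 jaw deg 101.26 (want 101.3) f [ 0.6 -0.2  0.2] w 0.0005
(-1, -76, 70) delta [-1.9 11.9  0. ]
(-1, 0, 70) delta [-16.8  86.5   0. ]
(0, 50, 70) delta [-25.6 135.7   0. ]
```

View pics/s6.png

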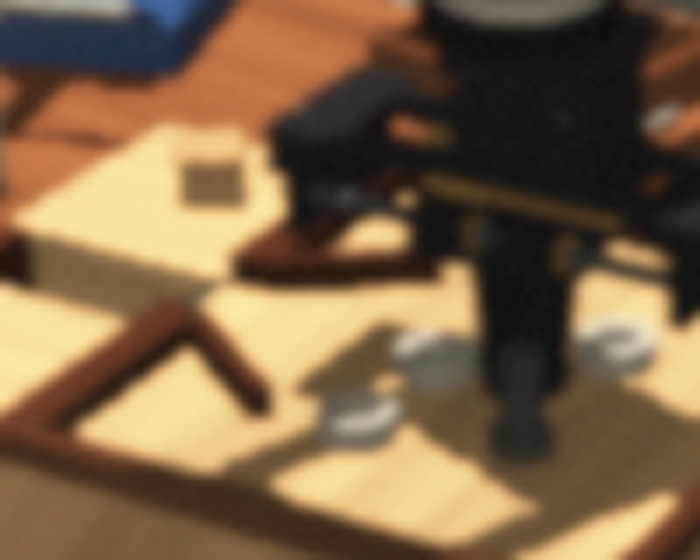

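The fingers are behind collar A, between the bolt and B, with clearance on both sides. Pushing along +y.

Call:
play_rows(plan=[{"x": -1, "y": 6, "z": 0, "turn": 0, "claw": 0}, {"x": -2, "y": 12, "z": 0, "turn": 0, "claw": 0}, {"x": -3, "y": 18, "z": 0, "turn": 0, "claw": 0}, {"x": -4, "y": 24, "z": 0, "turn": 0, "claw": 0}, {"x": -6, "y": 31, "z": 0, "turn": 0, "claw": 0}, {"x": -7, "y": 38, "z": 0, "turn": 0, "claw": 0}, {"x": -8, "y": 45, "z": 0, "turn": 0, "claw": 0}, {"x": -9, "y": 50, "z": 0, "turn": 0, "claw": 0}])

```text
time_s: 6.15
position: [0.5675, 0.067, 0.0698]
eef_rot: [-1.565, -0.155, 0.155]
ft_force: [0.1, -0.4, 0.9]
gripper_width: 0.0003
```

```bash
python3 - <<'E'
from h import *
plan((568,66,70),(-1,0,70),(0,50,70))
im,d=optics.read_camera("side");cv2.imwrite("pics/s7.png",cv2.resize(im[150:230,200:300],None,fx=7,fy=7,interpolation=cv2.INTER_CUBIC))
E
```

```text
cmd loc [ -0.5 -37.3]
t 6.15 loc [ -0.8 -36.2] z 69.8 jaw deg 101.28 (want 101.3) f [ 0.1 -0.4  0.9] w 0.0003
(-1, 0, 70) delta [-7.8 36.5  0. ]
(0, 50, 70) delta [-16.6  85.7   0. ]
```

View pics/s7.png

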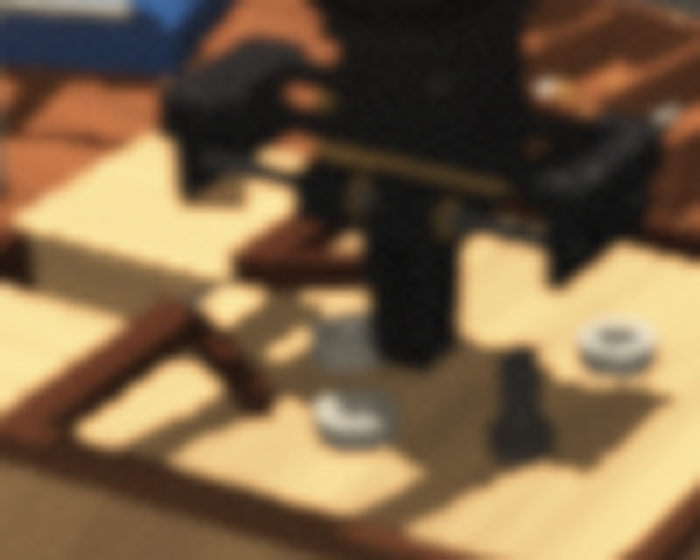

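```bash
python3 - <<'E'
from h import *
def s7(u,v,z=.077): return toL(ray("side",((u+.5)/7-.5+200,(v+.5)/7-.5+150),z))[0].round(1)
print(s7(352,333),s7(352,338), s7(357,406),s7(617,336))
w=toW([0,-3.5])[0];q=proj("side",[[*w,.077]])[0];print((q-[200,150]+.5)*7-.5)
E
```

```text
[ -5.9 -10.5] [ -9.4 -12.8] [-54.2 -44. ] [  41.4 -102.9]
[345.28904576 322.77734734]
```

```bash
python3 - <<'E'
from h import *
im=cv2.imread("pics/s7.png")[270:470,220:460]
im=np.clip(255*(im/255.)**.6,0,255).astype(np.uint8)
cv2.imwrite("pics/s7z.png",cv2.resize(im,None,fx=3,fy=3))
im,d=optics.read_camera("top");cv2.imwrite("pics/t7.png",cv2.resize(im[120:275,150:335],None,fx=4,fy=3.85))
E
```

```text
(no output)
```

View pics/s7z.png

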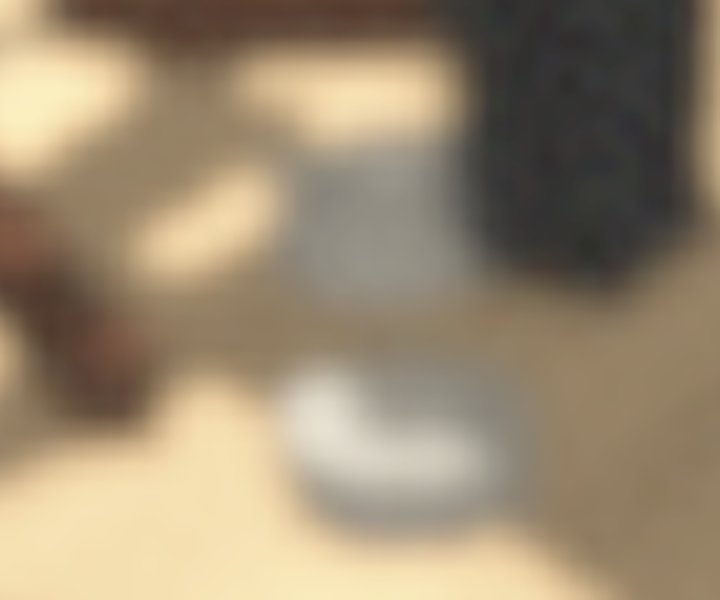

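View pics/t7.png

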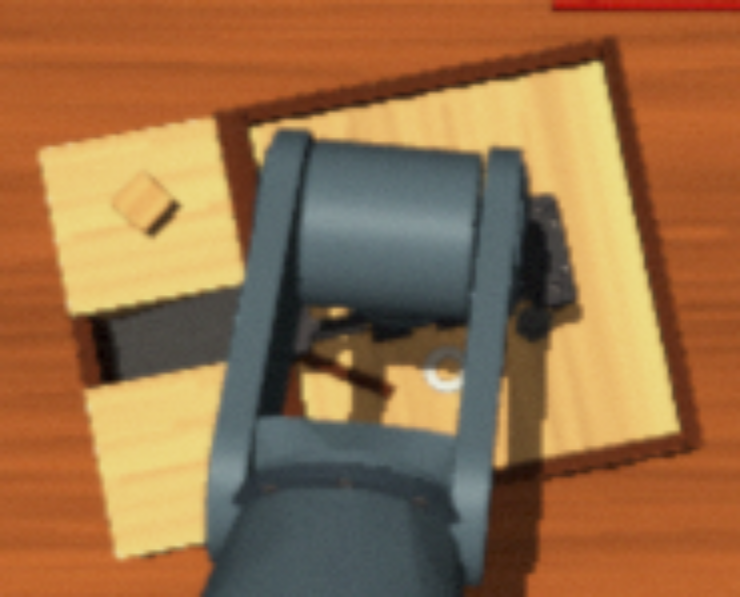

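```bash
python3 - <<'E'
from h import *
def s7(u,v,z=.071): return toL(ray("side",((u+.5)/7-.5+200,(v+.5)/7-.5+150),z))[0].round(1)
a=s7(355,342);c=s7(356,419);print(a,c,a-c+[-57.5,-41.7]); print(s7(349,342)-c+[-57.5,-41.7])
E
```

```text
[-2.4 -9.3] [-53.9 -43.1] [-6.  -7.9]
[-7.1 -5.8]
```

Collar A has drifted to about (-5,-6), roughly 4 mm toward -x. I'll back off slightly, turn the face toward +x and push it back to the centreline.

```bash
python3 - <<'E'
from h import *
plan((568,66,70),(-3,-43,70),(-7,-42,70),(-6,-37,70),(-1.5,5,70),(0,20,70),(0,50,70))
E
```

```text
cmd loc [ -0.5 -37.3]
t 6.25 loc [ -0.9 -36.1] z 69.7 jaw deg 101.31 (want 101.3) f [ 0.7 -0.5 -1. ] w 0.001
(-3, -43, 70) delta [-1.3 -6.1  0. ]
(-7, -42, 70) delta [-5.4 -5.9  0. ]
(-6, -37, 70) delta [-5.4 -0.8  0. ]
(-1.5, 5, 70) delta [-9.2 41.3  0. ]
(0, 20, 70) delta [-10.7  56.3   0. ]
(0, 50, 70) delta [-16.6  85.7   0. ]
```

Call:
play_rows(plan=[{"x": -1, "y": -6, "z": 0, "turn": 0, "claw": 0}, {"x": -5, "y": -6, "z": 0, "turn": -6, "claw": 0}, {"x": -5, "y": -2, "z": 0, "turn": -6, "claw": 0}, {"x": -6, "y": 4, "z": 0, "turn": -6, "claw": 0}, {"x": -6, "y": 10, "z": 0, "turn": -6, "claw": 0}, {"x": -7, "y": 16, "z": 0, "turn": -6, "claw": 0}, {"x": -7, "y": 22, "z": 0, "turn": -6, "claw": 0}, {"x": -8, "y": 28, "z": 0, "turn": -6, "claw": 0}])

```text
time_s: 7.05
position: [0.5597, 0.0949, 0.0697]
eef_rot: [-1.57, -0.073, 0.073]
ft_force: [0.3, 0.2, -0.6]
gripper_width: 0.0002
```

```bash
python3 - <<'E'
from h import *
plan((560,94,70),(0,20,70),(0,50,70))
im,d=optics.read_camera("side");im=im[150:230,180:290];im=np.clip(255*(im/255.)**.6,0,255).astype(np.uint8)
cv2.imwrite("pics/s8.png",cv2.resize(im,None,fx=7,fy=7,interpolation=cv2.INTER_CUBIC))
E
```

```text
cmd loc [-2.9 -8.3]
t 7.05 loc [-3.  -7.3] z 69.7 jaw deg 95.3 (want 101.3) f [ 0.3  0.2 -0.6] w 0.0002
(0, 20, 70) delta [-2.7 28.3  0. ]
(0, 50, 70) delta [-8.6 57.7  0. ]
```

View pics/s8.png

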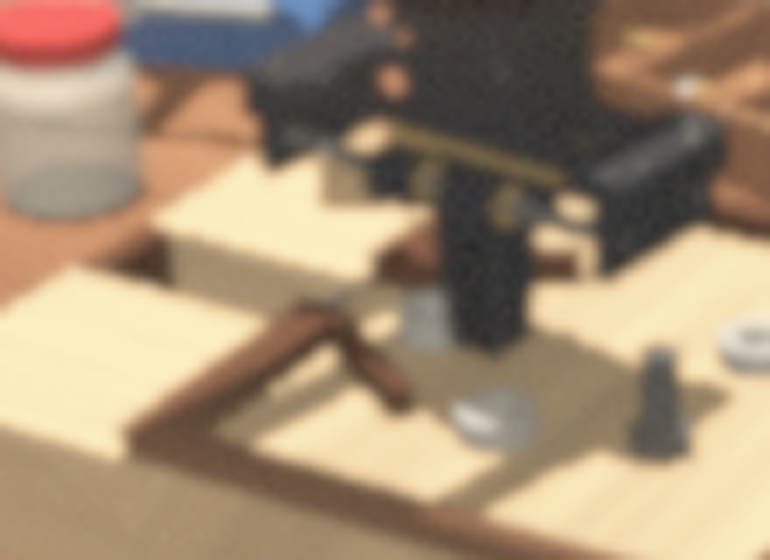

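```bash
cat >> h.py <<'E'
def s8(u,v,z=.071): return toL(ray("side",((u+.5)/7-.5+180,(v+.5)/7-.5+150),z))[0].round(1)
E
python3 - <<'E'
from h import *
a=s8(442,318);c=s8(494,420);print(a,c,a-c+[-57.5,-41.7])
for y in (22,25):
  for x in(-5,0,5):
    w=toW([x,y])[0];q=proj("side",[[*w,.071]])[0];print(x,y,((q-[180,150]+.5)*7-.5).round())
E
```

```text
[ 4.6 20.4] [-54.9 -42.8] [ 2.  21.5]
-5 22 [425. 327.]
0 22 [432. 322.]
5 22 [439. 317.]
-5 25 [419. 325.]
0 25 [426. 320.]
5 25 [433. 315.]
```

Collar A is now near (2,22), lined up with the gate. I'll straighten the tool and push it through.

Call:
play_rows(plan=[{"x": -1, "y": 3, "z": 0, "turn": 4, "claw": 0}, {"x": -1, "y": 9, "z": 0, "turn": 6, "claw": 0}, {"x": -2, "y": 16, "z": 0, "turn": 6, "claw": 0}, {"x": -3, "y": 23, "z": 0, "turn": 6, "claw": 0}, {"x": -4, "y": 30, "z": 0, "turn": 6, "claw": 0}, {"x": -5, "y": 37, "z": 0, "turn": 6, "claw": 0}, {"x": -7, "y": 44, "z": 0, "turn": 6, "claw": 0}, {"x": -8, "y": 50, "z": 0, "turn": 6, "claw": 0}])

```text
time_s: 7.9
position: [0.5513, 0.145, 0.0697]
eef_rot: [-1.565, -0.154, 0.155]
ft_force: [-0.2, -0.0, 0.1]
gripper_width: 0.0005
```

Call:
play_rows(plan=[{"x": -1, "y": 5, "z": 0, "turn": 0, "claw": 0}, {"x": -2, "y": 10, "z": 0, "turn": 0, "claw": 0}, {"x": -2, "y": 10, "z": 0, "turn": 0, "claw": 0}])

```text
time_s: 8.2
position: [0.5494, 0.1549, 0.0697]
eef_rot: [-1.565, -0.155, 0.155]
ft_force: [0.5, -0.3, 0.3]
gripper_width: 0.0008
```

```bash
python3 - <<'E'
from h import *
plan((550,154,70),(0,20,70),(0,50,70))
im,d=optics.read_camera("side");im=im[150:230,180:290];im=np.clip(255*(im/255.)**.6,0,255).astype(np.uint8)
cv2.imwrite("pics/s9.png",cv2.resize(im,None,fx=7,fy=7,interpolation=cv2.INTER_CUBIC))
im,d=optics.read_camera("top");cv2.imwrite("pics/t9.png",cv2.resize(im[120:275,150:335],None,fx=4,fy=3.85))
E
```

```text
cmd loc [-0.9 52.5]
t 8.2 loc [-1.3 53.5] z 69.7 jaw deg 101.3 (want 101.3) f [ 0.5 -0.3  0.3] w 0.0008
(0, 20, 70) delta [  7.3 -31.7   0. ]
(0, 50, 70) delta [ 1.4 -2.3  0. ]
```

View pics/s9.png

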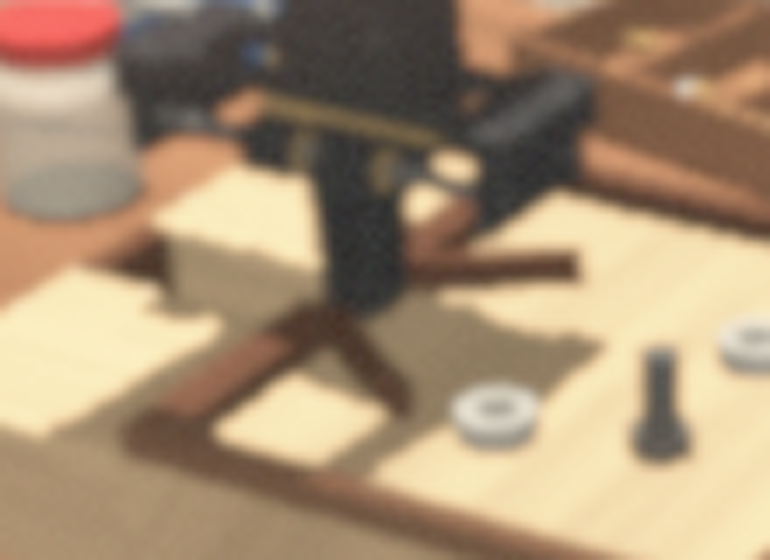

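View pics/t9.png

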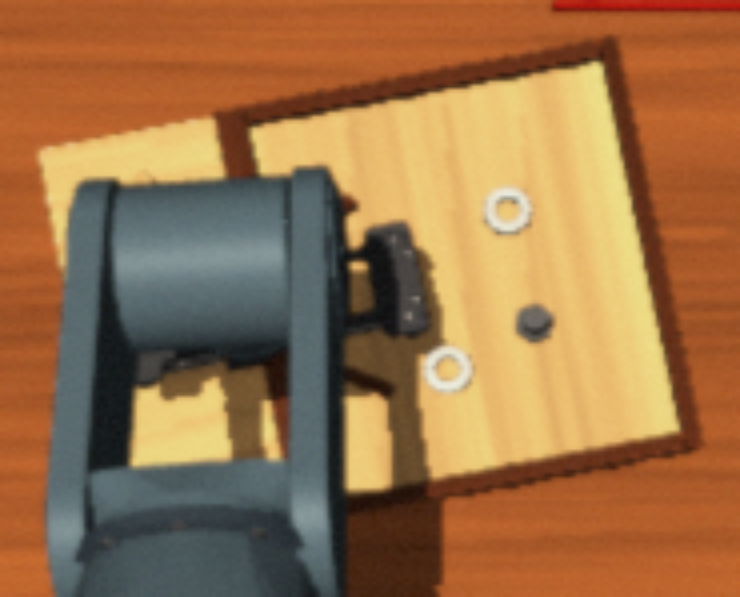

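Collar A is off the deck. B and C are untouched and the bolt is still standing. I'll lift, move to C's -x side and check the slot on the way.

```bash
python3 - <<'E'
from h import *
plan((550,154,70),(0,48,130),(-93,-42,130),(-93,-42,70),(-27,-42,70))
E
```

```text
cmd loc [-0.9 52.5]
t 8.3 loc [-1.2 52.9] z 69.7 jaw deg 101.27 (want 101.3) f [ 0.  -0.5  0.6] w 0.0005
(0, 48, 130) delta [ 1.8 -4.3 60. ]
(-93, -42, 130) delta [ -71.8 -110.7   60. ]
(-93, -42, 70) delta [ -71.8 -110.7    0. ]
(-27, -42, 70) delta [ -7.1 -97.8   0. ]
```

Call:
play_rows(plan=[{"x": 1, "y": -4, "z": 20, "turn": 0, "claw": 0}, {"x": 1, "y": -4, "z": 50, "turn": 0, "claw": 0}, {"x": 1, "y": -4, "z": 65, "turn": 0, "claw": 0}, {"x": -20, "y": -30, "z": 65, "turn": 0, "claw": 0}, {"x": -42, "y": -60, "z": 65, "turn": 0, "claw": 0}, {"x": -62, "y": -90, "z": 65, "turn": 0, "claw": 0}, {"x": -72, "y": -111, "z": 65, "turn": 0, "claw": 0}, {"x": -72, "y": -111, "z": 50, "turn": 0, "claw": 0}])

```text
time_s: 9.1
position: [0.4781, 0.0409, 0.1212]
eef_rot: [-1.567, -0.155, 0.15]
ft_force: [0.2, -0.5, -0.3]
gripper_width: 0.0004
```

Call:
play_rows(plan=[{"x": 0, "y": 0, "z": -15, "turn": 0, "claw": 0}, {"x": 0, "y": 0, "z": -35, "turn": 0, "claw": 0}, {"x": 0, "y": 0, "z": -50, "turn": 0, "claw": 0}, {"x": 0, "y": 0, "z": -50, "turn": 0, "claw": 0}])

```text
time_s: 9.5
position: [0.4759, 0.0433, 0.0678]
eef_rot: [-1.564, -0.151, 0.157]
ft_force: [-0.6, 0.2, -0.0]
gripper_width: 0.0004
```

```bash
cat >> h.py <<'E'
def snap(k):
    im,d=optics.read_camera("side");im=im[150:230,180:290];im=np.clip(255*(im/255.)**.6,0,255).astype(np.uint8)
    cv2.imwrite(f"pics/s{k}.png",cv2.resize(im,None,fx=7,fy=7,interpolation=cv2.INTER_CUBIC))
    im,d=optics.read_camera("top");im=np.clip(255*(im/255.)**.7,0,255).astype(np.uint8);cv2.imwrite(f"pics/t{k}.png",cv2.resize(im[120:275,150:335],None,fx=4,fy=597/155,interpolation=cv2.INTER_CUBIC))
def tc(u,v,z=.077): return toL(ray("top",((u+.5)/4-.5+150,(v+.5)/(597/155)-.5+120),z))[0].round(1)
E
python3 - <<'E'
from h import *
plan((478,43,70),(-93,-42,70),(-60,-42,70),(-27,-42,70))
snap(10)
E
```

```text
cmd loc [-93.3 -42.2]
t 9.5 loc [-95.3 -41.5] z 67.8 jaw deg 101.24 (want 101.3) f [-0.6  0.2 -0. ] w 0.0004
(-93, -42, 70) delta [0.2 0.3 0. ]
(-60, -42, 70) delta [32.6  6.7  0. ]
(-27, -42, 70) delta [64.9 13.2  0. ]
```

View pics/s10.png

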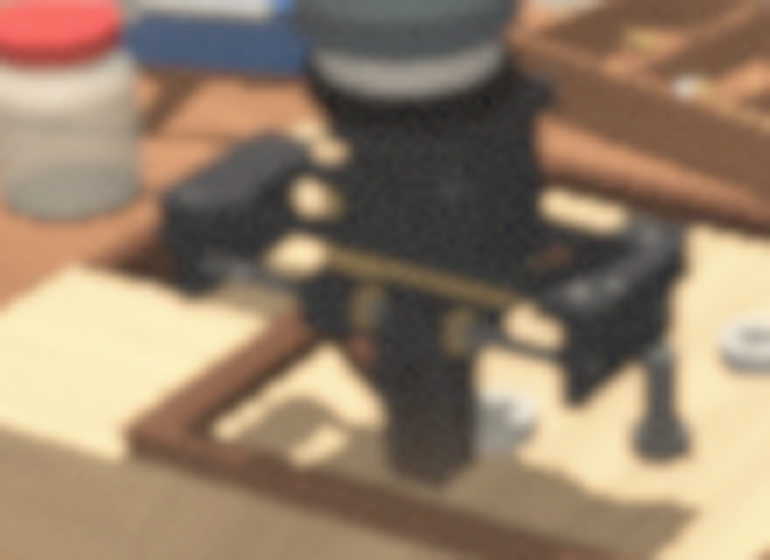

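View pics/t10.png

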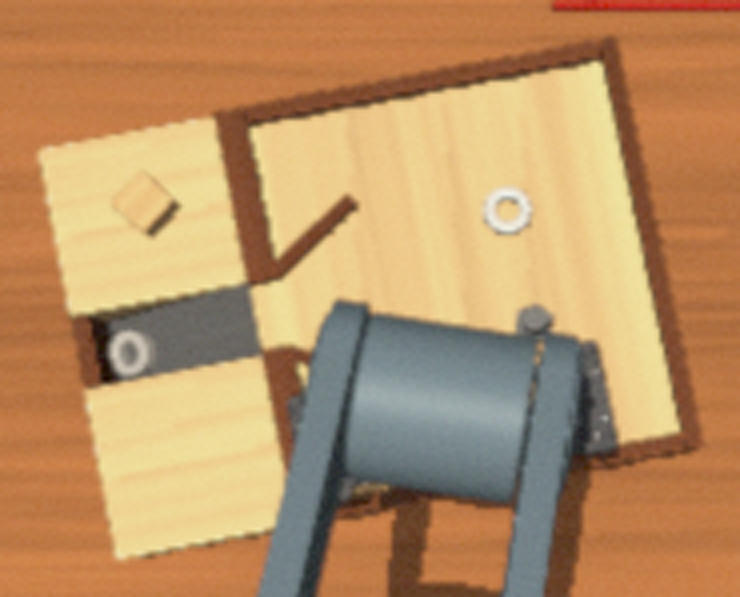

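The top view shows collar A at (128,353), at the bottom of the slot. The offcut, bolt and B haven't moved. Now I'll push C toward +x.

Call:
play_rows(plan=[{"x": 5, "y": 1, "z": 0, "turn": 0, "claw": 0}, {"x": 10, "y": 2, "z": 0, "turn": 0, "claw": 0}, {"x": 15, "y": 3, "z": 0, "turn": 0, "claw": 0}, {"x": 20, "y": 4, "z": 0, "turn": 0, "claw": 0}, {"x": 26, "y": 5, "z": 0, "turn": 0, "claw": 0}, {"x": 32, "y": 6, "z": 0, "turn": 0, "claw": 0}, {"x": 38, "y": 8, "z": 0, "turn": 0, "claw": 0}, {"x": 44, "y": 9, "z": 0, "turn": 0, "claw": 0}])

```text
time_s: 10.4
position: [0.5221, 0.0524, 0.0696]
eef_rot: [-1.565, -0.154, 0.154]
ft_force: [-0.4, -0.3, -0.3]
gripper_width: 0.0008
```

Call:
play_rows(plan=[{"x": 6, "y": 1, "z": 0, "turn": 0, "claw": 0}, {"x": 12, "y": 2, "z": 0, "turn": 0, "claw": 0}, {"x": 17, "y": 3, "z": 0, "turn": 0, "claw": 0}, {"x": 20, "y": 4, "z": 0, "turn": 0, "claw": 0}, {"x": 20, "y": 4, "z": 0, "turn": 0, "claw": 0}, {"x": 8, "y": 2, "z": 0, "turn": 0, "claw": 0}, {"x": 2, "y": 1, "z": 25, "turn": 0, "claw": 0}, {"x": 2, "y": 1, "z": 60, "turn": 0, "claw": 0}])

```text
time_s: 11.2
position: [0.5207, 0.0534, 0.1281]
eef_rot: [-1.564, -0.149, 0.159]
ft_force: [0.5, -0.1, -0.1]
gripper_width: 0.0006
```

```bash
python3 - <<'E'
from h import *
plan((524,53,130),(0,-87,130),(-27,-42,70))
snap(11)
E
```

```text
cmd loc [-46.2 -41.4]
t 11.2 loc [-49.4 -40.3] z 128.1 jaw deg 101.25 (want 101.3) f [ 0.5 -0.1 -0.1] w 0.0006
(0, -87, 130) delta [ 54.2 -35.6   0. ]
(-27, -42, 70) delta [ 18.9   3.2 -60. ]
```

View pics/s11.png

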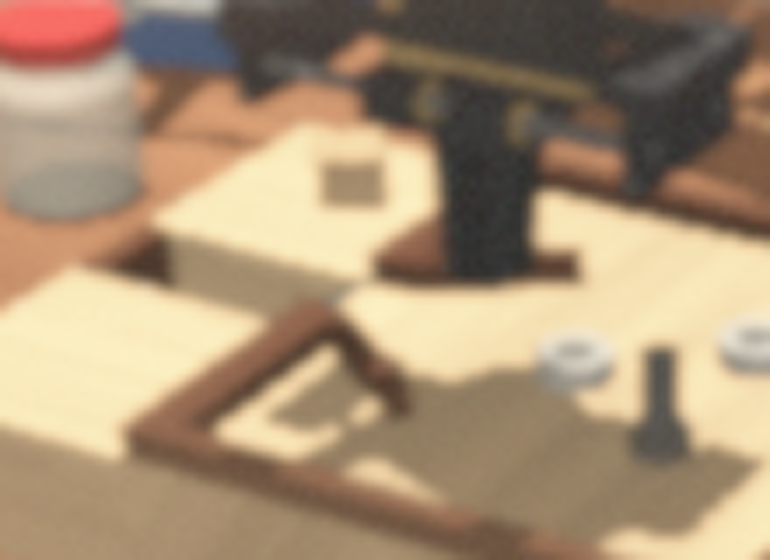

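View pics/t11.png

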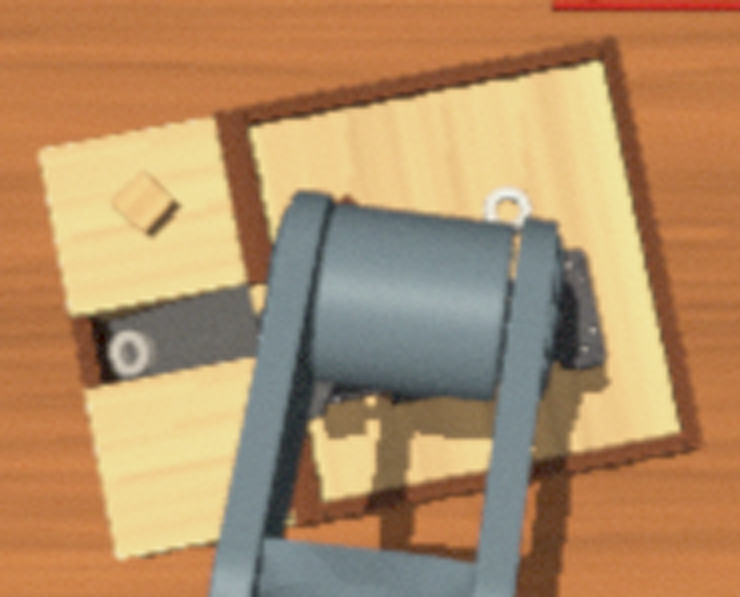

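Collar C is clear in the side view at (575,358). In the top view the arm hides it.

```bash
python3 - <<'E'
from h import *
c=s8(575,358);r=s8(495,415);print(c,r,c-r+[-57.5,-41.7])
E
```

```text
[  1.4 -43.9] [-51.5 -41.1] [ -4.6 -44.5]
```

Call:
play_rows(plan=[{"x": 18, "y": -12, "z": 0, "turn": 0, "claw": 0}, {"x": 36, "y": -25, "z": 0, "turn": 0, "claw": 0}, {"x": 52, "y": -37, "z": 0, "turn": 0, "claw": 0}, {"x": 52, "y": -37, "z": 0, "turn": 0, "claw": 0}, {"x": 52, "y": -37, "z": -20, "turn": 0, "claw": 0}, {"x": 52, "y": -37, "z": -45, "turn": 0, "claw": 0}, {"x": 52, "y": -37, "z": -60, "turn": 0, "claw": 0}, {"x": 52, "y": -37, "z": -60, "turn": 0, "claw": 0}])

```text
time_s: 12.1
position: [0.5735, 0.0169, 0.0674]
eef_rot: [-1.564, -0.151, 0.158]
ft_force: [-1.2, 0.6, 1.0]
gripper_width: 0.0004
```

```bash
python3 - <<'E'
from h import *
plan((576,16,70),(-2,-88,70),(-2,-40,70))
snap(12)
E
```

```text
cmd loc [ -2.5 -87.9]
t 12.1 loc [ -4.7 -86.5] z 67.4 jaw deg 101.27 (want 101.3) f [-1.2  0.6  1. ] w 0.0004
(-2, -88, 70) delta [ 0.5 -0.   0. ]
(-2, -40, 70) delta [-8.9 47.1  0. ]
```

View pics/s12.png

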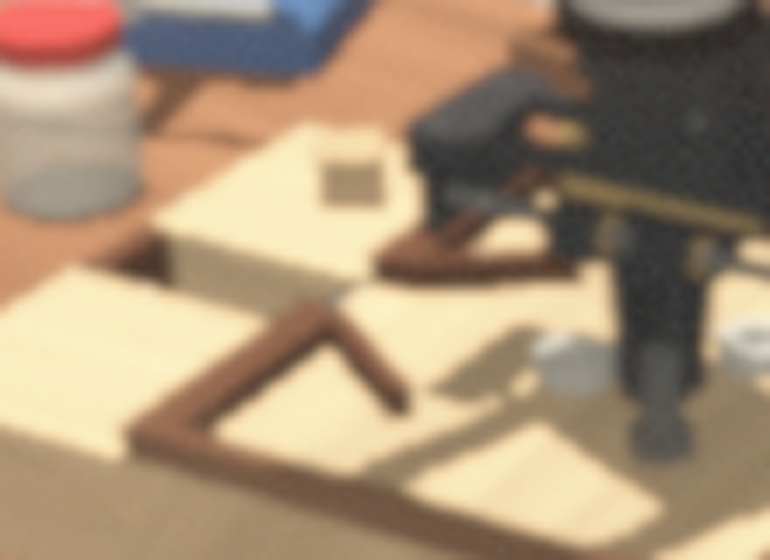

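View pics/t12.png

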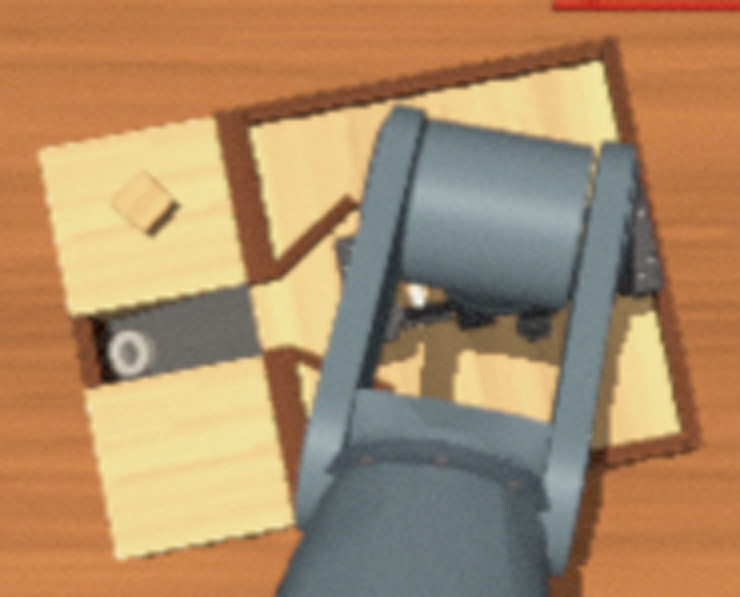

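C sits about 3 mm to the -x side, so I'll bias the push slightly toward +x.

Call:
play_rows(plan=[{"x": -2, "y": 3, "z": 0, "turn": -4, "claw": 0}, {"x": -3, "y": 9, "z": 0, "turn": -4, "claw": 0}, {"x": -4, "y": 15, "z": 0, "turn": -4, "claw": 0}, {"x": -5, "y": 21, "z": 0, "turn": -4, "claw": 0}, {"x": -6, "y": 28, "z": 0, "turn": -4, "claw": 0}, {"x": -7, "y": 35, "z": 0, "turn": -4, "claw": 0}, {"x": -8, "y": 42, "z": 0, "turn": -4, "claw": 0}, {"x": -9, "y": 49, "z": 0, "turn": -4, "claw": 0}])

```text
time_s: 13.0
position: [0.5665, 0.0659, 0.0697]
eef_rot: [-1.568, -0.1, 0.1]
ft_force: [-0.2, -0.1, 0.4]
gripper_width: 0.0004
```

```bash
python3 - <<'E'
from h import *
plan((567,65,70),(0,20,70))
snap(13)
for y in (-10,-5):
  for x in(-5,0,5):
    w=toW([x,y])[0];q=proj("side",[[*w,.071]])[0];print(x,y,((q-[180,150]+.5)*7-.5).round())
E
```

```text
cmd loc [ -1.7 -38.1]
t 13.0 loc [ -2.  -37.1] z 69.7 jaw deg 97.28 (want 101.3) f [-0.2 -0.1  0.4] w 0.0004
(0, 20, 70) delta [-9.7 57.3  0. ]
-5 -10 [493. 345.]
0 -10 [500. 340.]
5 -10 [507. 335.]
-5 -5 [482. 342.]
0 -5 [489. 337.]
5 -5 [496. 332.]
```

View pics/s13.png

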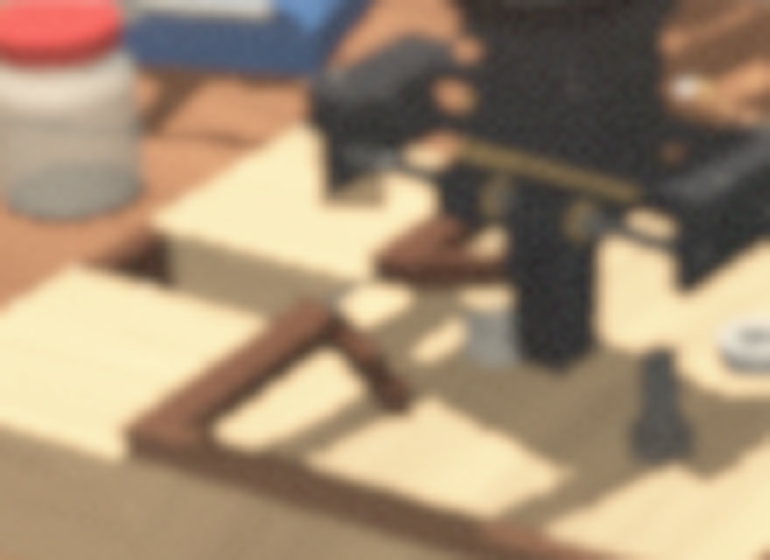

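C is now near (3,-8). I'll back off, straighten the tool behind it and push straight.

```bash
python3 - <<'E'
from h import *
plan((567,65,70),(-2,-43,70),(3,-43,70),(2.5,-38,70),(2,-10,70),(1,20,70),(1,53,70))
E
```

```text
cmd loc [ -1.7 -38.1]
t 13.1 loc [ -2.1 -36.7] z 69.6 jaw deg 97.33 (want 101.3) f [-0.1  0.5  0.8] w 0.0009
(-2, -43, 70) delta [ 0.7 -4.9  0. ]
(3, -43, 70) delta [ 5.6 -3.9  0. ]
(2.5, -38, 70) delta [4.1 0.9 0. ]
(2, -10, 70) delta [-1.9 28.3  0. ]
(1, 20, 70) delta [-8.7 57.5  0. ]
(1, 53, 70) delta [-15.2  89.8   0. ]
```

Call:
play_rows(plan=[{"x": 1, "y": -5, "z": 0, "turn": 0, "claw": 0}, {"x": 6, "y": -4, "z": 0, "turn": 4, "claw": 0}, {"x": 4, "y": 1, "z": 0, "turn": 4, "claw": 0}, {"x": 3, "y": 7, "z": 0, "turn": 4, "claw": 0}, {"x": 2, "y": 13, "z": 0, "turn": 4, "claw": 0}, {"x": 0, "y": 20, "z": 0, "turn": 4, "claw": 0}, {"x": -2, "y": 28, "z": 0, "turn": 4, "claw": 0}])

```text
time_s: 13.8
position: [0.5643, 0.0939, 0.0697]
eef_rot: [-1.565, -0.154, 0.154]
ft_force: [-0.4, 0.5, 0.0]
gripper_width: 0.0007
```

```bash
python3 - <<'E'
from h import *
plan((565,93,70),(1,20,70),(1,53,70))
snap(14)
for y in (18,22):
  for x in(-5,0,5):
    w=toW([x,y])[0];q=proj("side",[[*w,.071]])[0];print(x,y,((q-[180,150]+.5)*7-.5).round())
E
```

```text
cmd loc [  1.8 -10.2]
t 13.8 loc [ 1.3 -9.2] z 69.7 jaw deg 101.24 (want 101.3) f [-0.4  0.5  0. ] w 0.0007
(1, 20, 70) delta [-6.7 29.5  0. ]
(1, 53, 70) delta [-13.2  61.8   0. ]
-5 18 [434. 329.]
0 18 [441. 324.]
5 18 [448. 319.]
-5 22 [425. 327.]
0 22 [432. 322.]
5 22 [439. 317.]
```

View pics/s14.png

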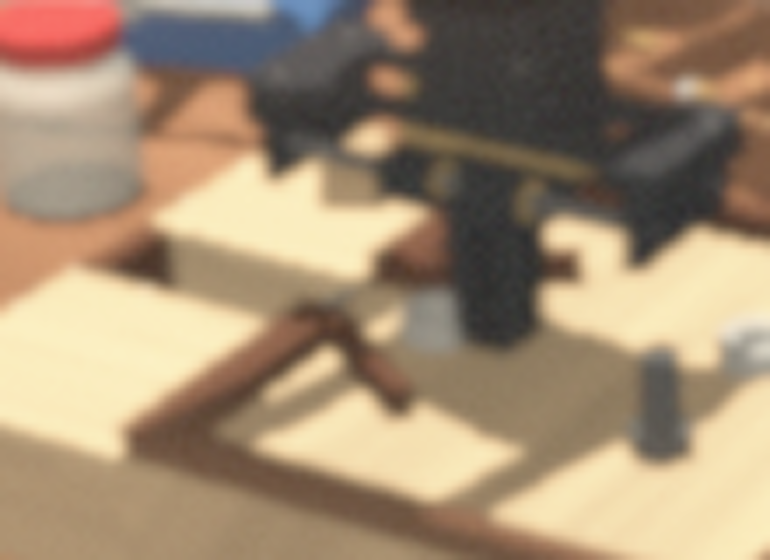

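C is near (3,19), where A was before it went through. Pushing it through the gate.

Call:
play_rows(plan=[{"x": -2, "y": 6, "z": 0, "turn": 0, "claw": 0}, {"x": -3, "y": 13, "z": 0, "turn": 0, "claw": 0}, {"x": -4, "y": 20, "z": 0, "turn": 0, "claw": 0}, {"x": -6, "y": 27, "z": 0, "turn": 0, "claw": 0}, {"x": -8, "y": 34, "z": 0, "turn": 0, "claw": 0}, {"x": -9, "y": 41, "z": 0, "turn": 0, "claw": 0}, {"x": -11, "y": 48, "z": 0, "turn": 0, "claw": 0}, {"x": -12, "y": 55, "z": 0, "turn": 0, "claw": 0}])

```text
time_s: 14.7
position: [0.5524, 0.1489, 0.0697]
eef_rot: [-1.565, -0.154, 0.154]
ft_force: [0.2, -0.3, -0.1]
gripper_width: 0.0004
```

Call:
play_rows(plan=[{"x": -1, "y": 4, "z": 0, "turn": 0, "claw": 0}, {"x": -2, "y": 7, "z": 0, "turn": 0, "claw": 0}, {"x": -2, "y": 7, "z": 0, "turn": 0, "claw": 0}, {"x": -1, "y": 3, "z": 20, "turn": 0, "claw": 0}, {"x": -1, "y": 3, "z": 60, "turn": 0, "claw": 0}, {"x": -1, "y": 3, "z": 60, "turn": 0, "claw": 0}])

```text
time_s: 15.3
position: [0.5553, 0.1512, 0.135]
eef_rot: [-1.566, -0.161, 0.147]
ft_force: [0.3, 0.8, -0.1]
gripper_width: 0.0006
```

```bash
python3 - <<'E'
from h import *
plan((552,151,130),(76,-70,130),(76,-99,130),(76,-99,70),(28,-99,70))
E
```

```text
cmd loc [ 0.4 49.2]
t 15.3 loc [ 3.7 48.8] z 135.0 jaw deg 101.24 (want 101.3) f [ 0.3  0.8 -0.1] w 0.0006
(76, -70, 130) delta [  97.4 -102.1    0. ]
(76, -99, 130) delta [ 103.1 -130.5    0. ]
(76, -99, 70) delta [ 103.1 -130.5  -60. ]
(28, -99, 70) delta [  56.  -139.9  -60. ]
```

Call:
play_rows(plan=[{"x": 25, "y": -32, "z": 0, "turn": 0, "claw": 0}, {"x": 50, "y": -64, "z": 0, "turn": 0, "claw": 0}, {"x": 75, "y": -96, "z": 0, "turn": 0, "claw": 0}, {"x": 95, "y": -122, "z": 0, "turn": 0, "claw": 0}, {"x": 103, "y": -131, "z": 0, "turn": 0, "claw": 0}, {"x": 103, "y": -131, "z": 0, "turn": 0, "claw": 0}, {"x": 103, "y": -131, "z": -20, "turn": 0, "claw": 0}, {"x": 103, "y": -131, "z": -45, "turn": 0, "claw": 0}])

```text
time_s: 16.1
position: [0.6547, 0.0216, 0.0854]
eef_rot: [-1.565, -0.157, 0.153]
ft_force: [-0.3, -0.8, 0.2]
gripper_width: 0.0005
```

Call:
play_rows(plan=[{"x": 0, "y": 0, "z": -15, "turn": 0, "claw": 0}, {"x": 0, "y": 0, "z": -15, "turn": 0, "claw": 0}])

```text
time_s: 16.3
position: [0.6526, 0.0217, 0.0675]
eef_rot: [-1.564, -0.152, 0.158]
ft_force: [0.4, 0.3, 0.1]
gripper_width: 0.0003
```

```bash
python3 - <<'E'
from h import *
plan((655,20,70),(28,-99,70))
snap(15)
E
```

```text
cmd loc [ 75.8 -99.4]
t 16.3 loc [ 73.8 -97.3] z 67.5 jaw deg 101.33 (want 101.3) f [0.4 0.3 0.1] w 0.0003
(28, -99, 70) delta [-47.   -8.9   0. ]
```

View pics/s15.png

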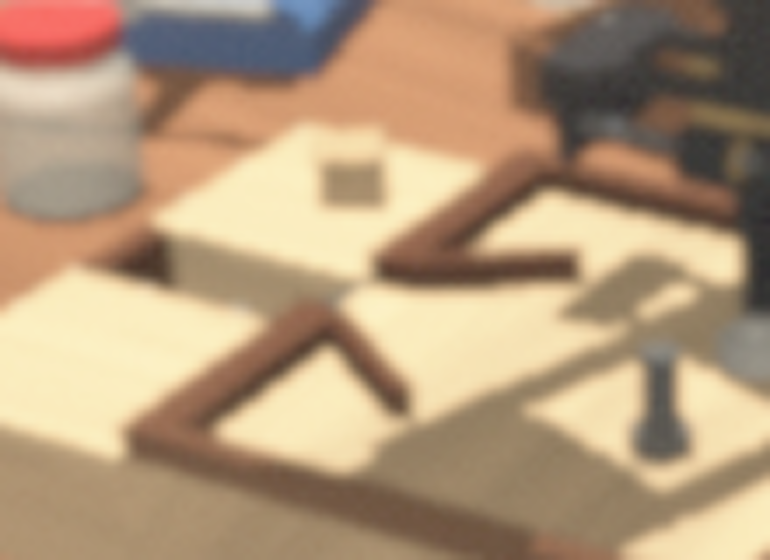

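View pics/t15.png

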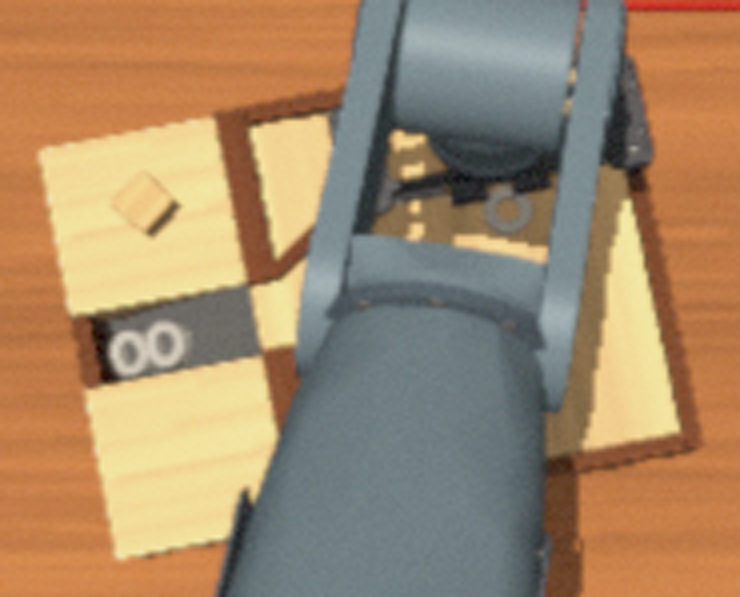

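Two collars are in the slot at (128,352) and (163,344). B is still at (507,210) beside the fingers. Now I'll push B toward -x and stop well clear of the bolt.

Call:
play_rows(plan=[{"x": -5, "y": -1, "z": 0, "turn": 0, "claw": 0}, {"x": -10, "y": -2, "z": 0, "turn": 0, "claw": 0}, {"x": -15, "y": -3, "z": 0, "turn": 0, "claw": 0}, {"x": -20, "y": -4, "z": 0, "turn": 0, "claw": 0}, {"x": -26, "y": -5, "z": 0, "turn": 0, "claw": 0}, {"x": -32, "y": -6, "z": 0, "turn": 0, "claw": 0}, {"x": -38, "y": -7, "z": 0, "turn": 0, "claw": 0}, {"x": -42, "y": -8, "z": 0, "turn": 0, "claw": 0}])

```text
time_s: 17.2
position: [0.612, 0.0122, 0.0697]
eef_rot: [-1.565, -0.154, 0.154]
ft_force: [0.3, -0.3, -0.1]
gripper_width: 0.0005
```

Call:
play_rows(plan=[{"x": -3, "y": 0, "z": 0, "turn": 0, "claw": 0}, {"x": -5, "y": -1, "z": 0, "turn": 0, "claw": 0}, {"x": -5, "y": -1, "z": 0, "turn": 0, "claw": 0}, {"x": 8, "y": 2, "z": 0, "turn": 0, "claw": 0}, {"x": 13, "y": 3, "z": 25, "turn": 0, "claw": 0}, {"x": 13, "y": 3, "z": 60, "turn": 0, "claw": 0}, {"x": 13, "y": 3, "z": 60, "turn": 0, "claw": 0}])

```text
time_s: 17.9
position: [0.6292, 0.0148, 0.1349]
eef_rot: [-1.568, -0.161, 0.148]
ft_force: [0.5, -0.8, 0.7]
gripper_width: 0.0007
```

```bash
python3 - <<'E'
from h import *
plan((626,15,130),(0,-99,130),(0,-144,130))
im,d=optics.read_camera("side");im=im[150:230,200:310];im=np.clip(255*(im/255.)**.6,0,255).astype(np.uint8)
cv2.imwrite("pics/s16.png",cv2.resize(im,None,fx=7,fy=7,interpolation=cv2.INTER_CUBIC))
im,d=optics.read_camera("top");im=np.clip(255*(im/255.)**.7,0,255).astype(np.uint8);cv2.imwrite("pics/t16.png",cv2.resize(im[120:275,150:335],None,fx=4,fy=597/155,interpolation=cv2.INTER_CUBIC))
E
```

```text
cmd loc [ 46.4 -98.7]
t 17.9 loc [ 49.5 -99.5] z 134.9 jaw deg 101.28 (want 101.3) f [ 0.5 -0.8  0.7] w 0.0007
(0, -99, 130) delta [-45.4  -9.4   0. ]
(0, -144, 130) delta [-36.6 -53.5   0. ]
```

View pics/s16.png

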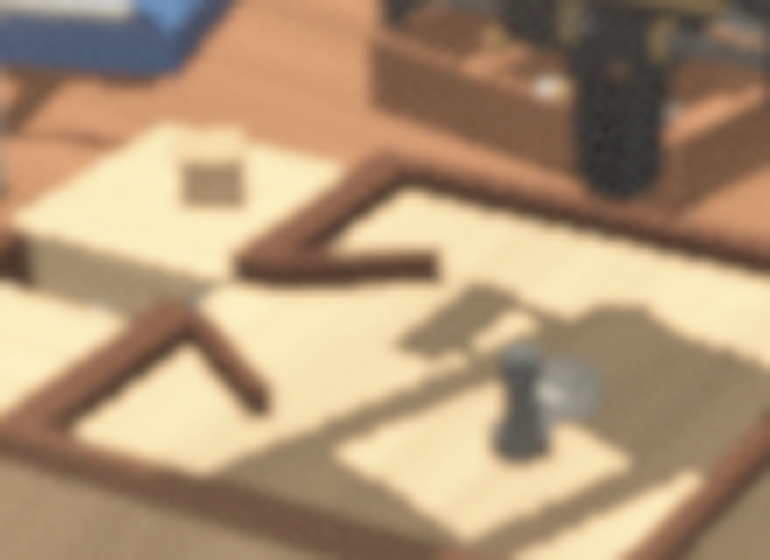

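View pics/t16.png

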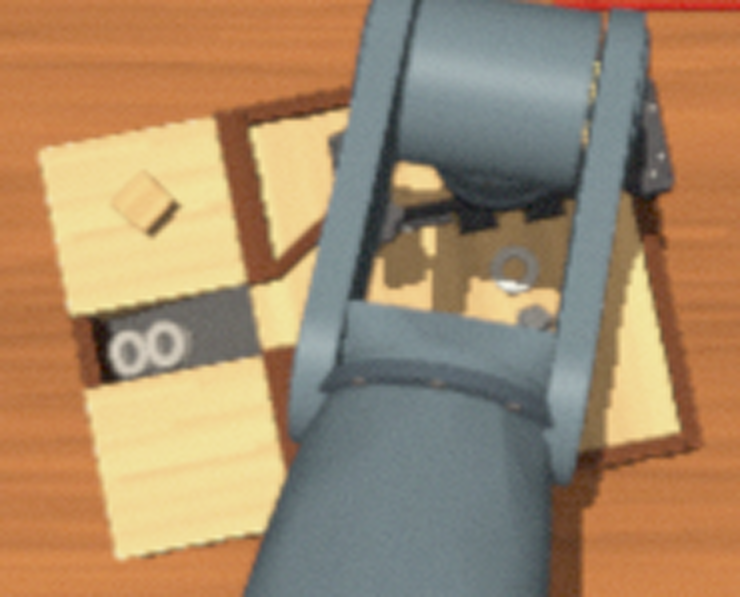

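The top view shows B at crop (515,270), with the bolt at (536,316) unmoved.

```bash
python3 - <<'E'
from h import *
b=tc(515,270);print(b,tc(507,210),tc(534,322-0,.107)); 
x=b[0]
plan((626,15,130),(x,b[1]-44,130),(x,b[1]-44,70),(x-1,b[1]+30,70))
E
```

```text
[ -1.  -96.8] [ 39.4 -99.6] [ -39.9 -101. ]
cmd loc [ 46.4 -98.7]
t 18.0 loc [ 46.7 -98.5] z 130.5 jaw deg 101.26 (want 101.3) f [-0.2 -0.6 -1.5] w 0.0006
(np.float64(-1.0), np.float64(-140.8), 130) delta [-38.2 -50.6   0. ]
(np.float64(-1.0), np.float64(-140.8), 70) delta [-38.2 -50.6 -60. ]
(np.float64(-2.0), np.float64(-66.8), 70) delta [-53.7  21.8 -60. ]
```

Call:
play_rows(plan=[{"x": -15, "y": -20, "z": 0, "turn": 0, "claw": 0}, {"x": -30, "y": -40, "z": 0, "turn": 0, "claw": 0}, {"x": -38, "y": -52, "z": 0, "turn": 0, "claw": 0}, {"x": -38, "y": -52, "z": 0, "turn": 0, "claw": 0}, {"x": -38, "y": -52, "z": -20, "turn": 0, "claw": 0}, {"x": -38, "y": -52, "z": -45, "turn": 0, "claw": 0}, {"x": -38, "y": -52, "z": -60, "turn": 0, "claw": 0}, {"x": -38, "y": -52, "z": -60, "turn": 0, "claw": 0}])

```text
time_s: 18.8
position: [0.5863, -0.0359, 0.0672]
eef_rot: [-1.564, -0.151, 0.157]
ft_force: [0.9, 0.7, 0.8]
gripper_width: 0.0005
```

```bash
cat >> h.py <<'E'
def snap2(k):
    im,d=optics.read_camera("side");im=im[150:230,200:310];im=np.clip(255*(im/255.)**.6,0,255).astype(np.uint8)
    cv2.imwrite(f"pics/s{k}.png",cv2.resize(im,None,fx=7,fy=7,interpolation=cv2.INTER_CUBIC))
    im,d=optics.read_camera("top");im=np.clip(255*(im/255.)**.7,0,255).astype(np.uint8);cv2.imwrite(f"pics/t{k}.png",cv2.resize(im[120:275,150:335],None,fx=4,fy=597/155,interpolation=cv2.INTER_CUBIC))
E
python3 - <<'E'
from h import *
plan((588,-37,70),(-1,-90,70)); snap2(17)
E
```

```text
cmd loc [  -1.1 -142.2]
t 18.8 loc [  -2.5 -140.8] z 67.2 jaw deg 101.27 (want 101.3) f [0.9 0.7 0.8] w 0.0005
(-1, -90, 70) delta [-10.2  51.2   0. ]
```

View pics/s17.png

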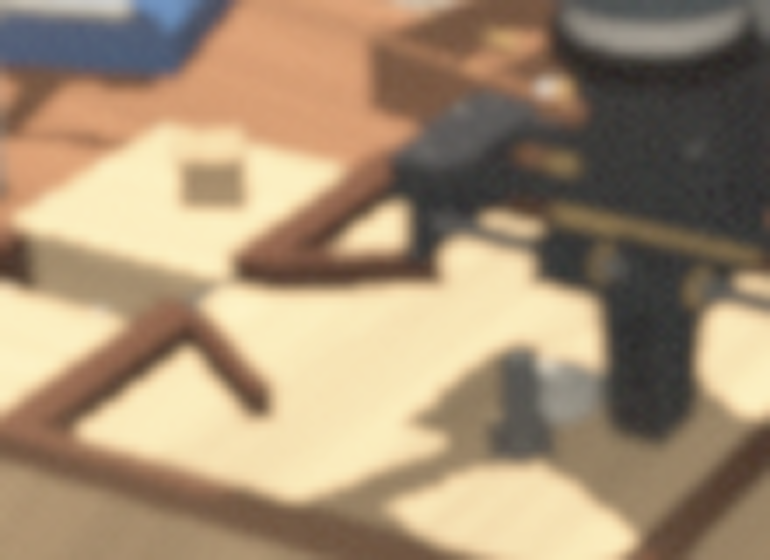

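View pics/t17.png

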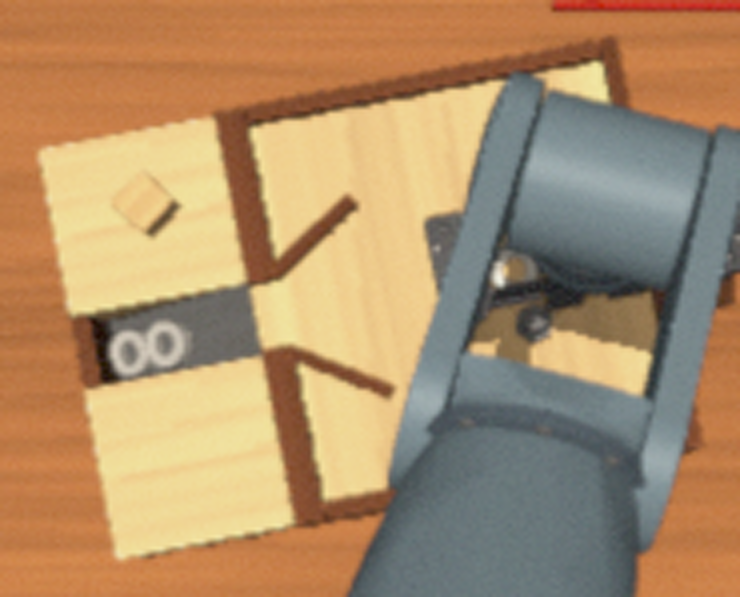

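Call:
play_rows(plan=[{"x": -2, "y": 6, "z": 0, "turn": -3, "claw": 0}, {"x": -3, "y": 12, "z": 0, "turn": -3, "claw": 0}, {"x": -4, "y": 18, "z": 0, "turn": -3, "claw": 0}, {"x": -5, "y": 24, "z": 0, "turn": -3, "claw": 0}, {"x": -6, "y": 31, "z": 0, "turn": -3, "claw": 0}, {"x": -7, "y": 38, "z": 0, "turn": -3, "claw": 0}, {"x": -8, "y": 45, "z": 0, "turn": -3, "claw": 0}, {"x": -9, "y": 51, "z": 0, "turn": -3, "claw": 0}])

```text
time_s: 19.7
position: [0.5785, 0.015, 0.0697]
eef_rot: [-1.568, -0.113, 0.114]
ft_force: [-0.4, -0.4, -0.1]
gripper_width: 0.0004
```

```bash
python3 - <<'E'
from h import *
plan((579,14,70),(-1,-40,70)); snap(18)
for y in (-62,-57):
  for x in(-5,0,5):
    w=toW([x,y])[0];q=proj("side",[[*w,.071]])[0];print(x,y,((q-[180,150]+.5)*7-.5).round())
E
```

```text
cmd loc [  0.1 -90.4]
t 19.7 loc [ -0.2 -89.4] z 69.7 jaw deg 98.28 (want 101.3) f [-0.4 -0.4 -0.1] w 0.0004
(-1, -40, 70) delta [-10.9  49.2   0. ]
-5 -62 [606. 376.]
0 -62 [613. 370.]
5 -62 [619. 365.]
-5 -57 [595. 373.]
0 -57 [602. 367.]
5 -57 [608. 362.]
```

View pics/s18.png

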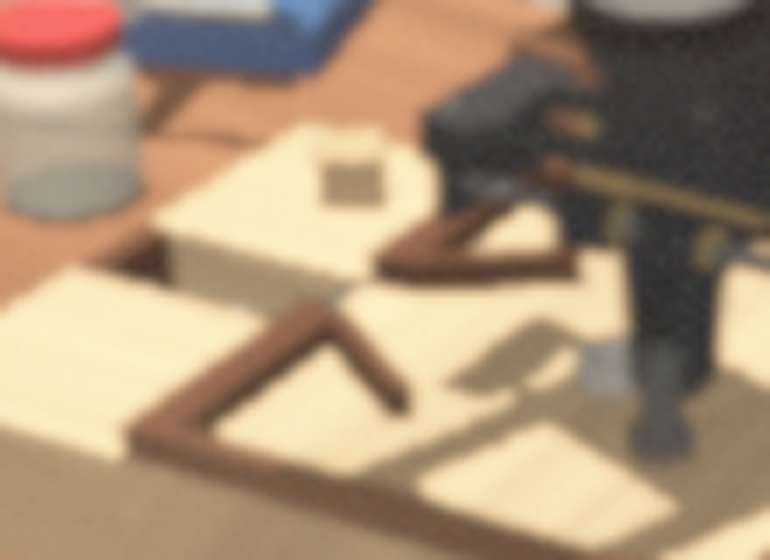

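View pics/t18.png

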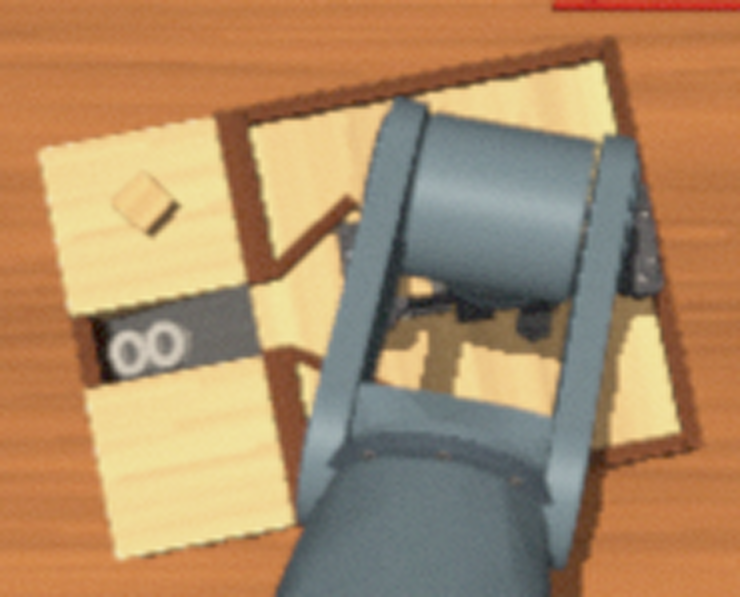

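B is near (2,-62), clear of the bolt. I'll line up behind it and carry on straight.

Call:
play_rows(plan=[{"x": 1, "y": -4, "z": 0, "turn": 0, "claw": 0}, {"x": 3, "y": -2, "z": 0, "turn": 2, "claw": 0}, {"x": 1, "y": 4, "z": 0, "turn": 2, "claw": 0}, {"x": 0, "y": 10, "z": 0, "turn": 2, "claw": 0}, {"x": -2, "y": 17, "z": 0, "turn": 2, "claw": 0}, {"x": -3, "y": 25, "z": 0, "turn": 2, "claw": 0}, {"x": -5, "y": 33, "z": 0, "turn": 2, "claw": 0}, {"x": -6, "y": 41, "z": 0, "turn": 2, "claw": 0}])

```text
time_s: 20.6
position: [0.5723, 0.0561, 0.0697]
eef_rot: [-1.566, -0.141, 0.141]
ft_force: [0.1, 0.1, -1.0]
gripper_width: 0.0007
```

```bash
python3 - <<'E'
from h import *
plan((573,55,70),(2,-10,70)); snap(19)
for y in (-21,-16):
  for x in(-5,0,5):
    w=toW([x,y])[0];q=proj("side",[[*w,.071]])[0];print(x,y,((q-[180,150]+.5)*7-.5).round())
E
```

```text
cmd loc [  2.2 -49.1]
t 20.6 loc [  1.8 -47.8] z 69.7 jaw deg 100.27 (want 101.3) f [ 0.1  0.1 -1. ] w 0.0007
(2, -10, 70) delta [-7.9 38.3  0. ]
-5 -21 [516. 352.]
0 -21 [523. 346.]
5 -21 [530. 341.]
-5 -16 [506. 349.]
0 -16 [513. 343.]
5 -16 [519. 338.]
```

View pics/s19.png

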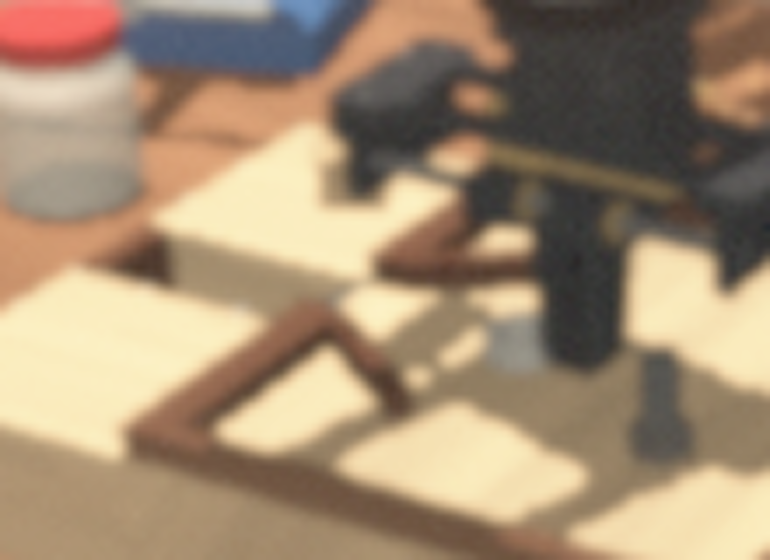

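B is near (3,-20). Carrying on.

Call:
play_rows(plan=[{"x": -1, "y": 5, "z": 0, "turn": 1, "claw": 0}, {"x": -2, "y": 11, "z": 0, "turn": 1, "claw": 0}, {"x": -3, "y": 17, "z": 0, "turn": 1, "claw": 0}, {"x": -5, "y": 24, "z": 0, "turn": 1, "claw": 0}, {"x": -6, "y": 31, "z": 0, "turn": 1, "claw": 0}, {"x": -8, "y": 39, "z": 0, "turn": 1, "claw": 0}])

```text
time_s: 21.3
position: [0.5645, 0.0948, 0.0697]
eef_rot: [-1.565, -0.154, 0.154]
ft_force: [-0.6, 0.2, -0.4]
gripper_width: 0.0009
```

```bash
python3 - <<'E'
from h import *
plan((565,94,70),(2,-10,70),(1,20,70),(1,53,70)); snap(20)
E
```

```text
cmd loc [ 2.  -9.2]
t 21.3 loc [ 1.7 -8.3] z 69.7 jaw deg 101.25 (want 101.3) f [-0.6  0.2 -0.4] w 0.0009
(2, -10, 70) delta [ 0.1 -0.7  0. ]
(1, 20, 70) delta [-6.7 28.5  0. ]
(1, 53, 70) delta [-13.2  60.8   0. ]
```

View pics/s20.png

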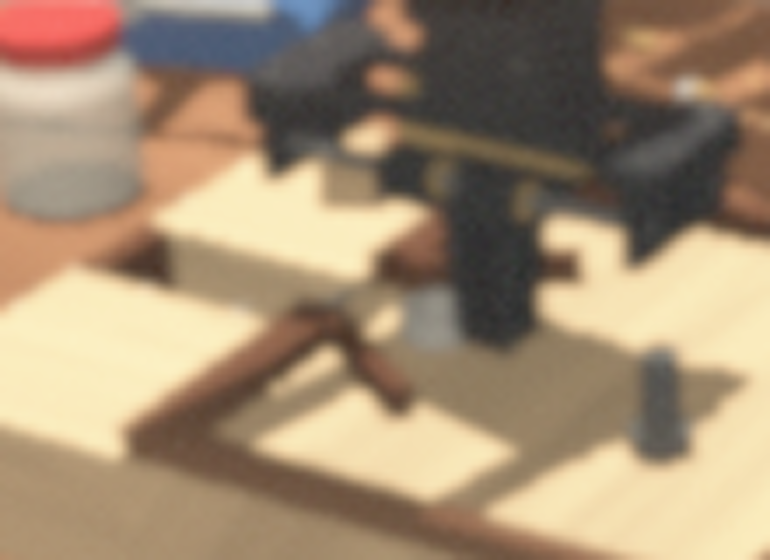

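B is now where C was before its last push. Pushing it through the gate, then retreating up.

Call:
play_rows(plan=[{"x": -2, "y": 6, "z": 0, "turn": 0, "claw": 0}, {"x": -3, "y": 13, "z": 0, "turn": 0, "claw": 0}, {"x": -4, "y": 20, "z": 0, "turn": 0, "claw": 0}, {"x": -6, "y": 27, "z": 0, "turn": 0, "claw": 0}, {"x": -8, "y": 34, "z": 0, "turn": 0, "claw": 0}, {"x": -9, "y": 41, "z": 0, "turn": 0, "claw": 0}, {"x": -11, "y": 48, "z": 0, "turn": 0, "claw": 0}, {"x": -12, "y": 55, "z": 0, "turn": 0, "claw": 0}])

```text
time_s: 22.2
position: [0.5524, 0.1499, 0.0697]
eef_rot: [-1.565, -0.154, 0.154]
ft_force: [0.6, -0.2, -1.1]
gripper_width: 0.0002
```

Call:
play_rows(plan=[{"x": -1, "y": 4, "z": 0, "turn": 0, "claw": 0}, {"x": -2, "y": 6, "z": 0, "turn": 0, "claw": 0}, {"x": -2, "y": 6, "z": 0, "turn": 0, "claw": 0}, {"x": -1, "y": 2, "z": 20, "turn": 0, "claw": 0}, {"x": -1, "y": 2, "z": 60, "turn": 0, "claw": 0}, {"x": -1, "y": 2, "z": 100, "turn": 0, "claw": 0}, {"x": 20, "y": -30, "z": 120, "turn": 0, "claw": 0}, {"x": 45, "y": -65, "z": 130, "turn": 0, "claw": 0}])

```text
time_s: 23.0
position: [0.599, 0.0843, 0.2032]
eef_rot: [-1.566, -0.16, 0.153]
ft_force: [1.6, 0.1, 0.7]
gripper_width: 0.0005
```

Call:
play_rows(plan=[{"x": 20, "y": -35, "z": 0, "turn": 0, "claw": 0}, {"x": 40, "y": -70, "z": 0, "turn": 0, "claw": 0}, {"x": 40, "y": -110, "z": 0, "turn": 0, "claw": 0}, {"x": 40, "y": -150, "z": 0, "turn": 0, "claw": 0}, {"x": 40, "y": -190, "z": 0, "turn": 0, "claw": 0}, {"x": 40, "y": -230, "z": 0, "turn": 0, "claw": 0}, {"x": 40, "y": -230, "z": 0, "turn": 0, "claw": 0}])

```text
time_s: 23.7
position: [0.6372, -0.1514, 0.1995]
eef_rot: [-1.567, -0.15, 0.15]
ft_force: [-0.2, 0.3, 0.3]
gripper_width: 0.0005
```

```bash
python3 - <<'E'
from h import *
here(); snap(21)
im,d=optics.read_camera("top");cv2.imwrite("pics/full21.png",im)
E
```

```text
t 23.7 loc [  24.8 -264. ] z 199.5 jaw deg 100.94 (want 101.3) f [-0.2  0.3  0.3] w 0.0005
```

View pics/t21.png

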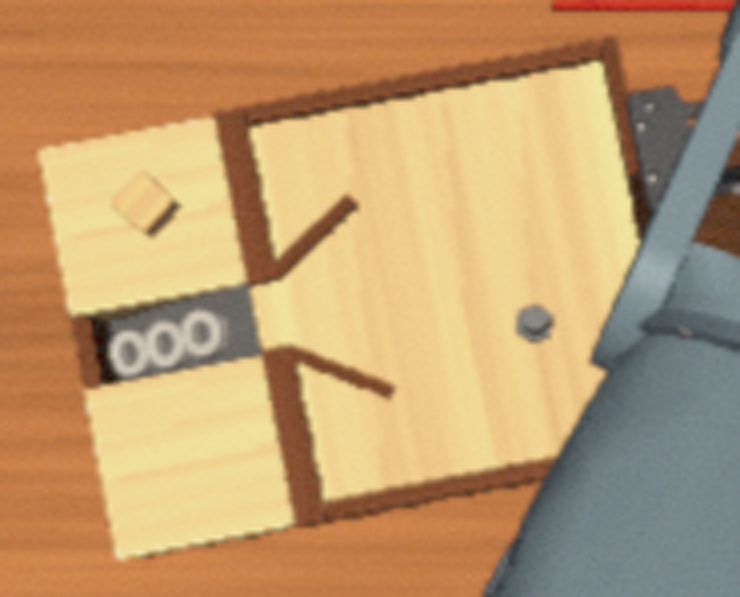

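View pics/full21.png

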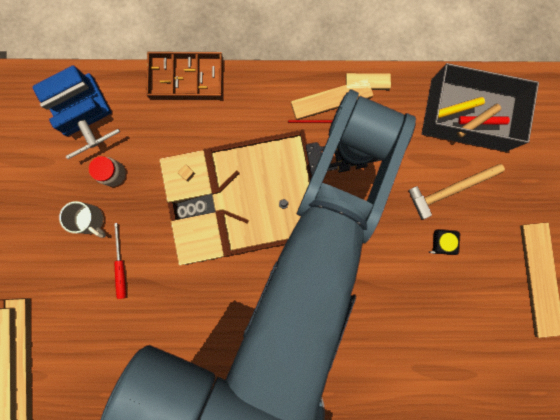

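All three collars lie in the slot at crop (130,352), (167,344) and (204,335). The bolt at (535,322) and the bystanders are where they started, and the gripper is in free air.

```bash
python3 - <<'E'
from h import *
for p,z in[((130,352),.03),((167,344),.045),((204,335),.055)]: print(tc(*p,z))
print(np.round(readout.read_state()["ft_force"],1)); print(bot.close_job())
E
```

```text
[ -2.1 162.5]
[ -3.  135.3]
[ -2.8 109.1]
[ 0.2  0.2 -0.7]
the job is handed in; nothing more can be done
None
```

All three collars are in the slot, and I handed the job in at about 24 s of the 67 s allowed. The hand-in gives no verdict, so this rests on my own last camera check.

- **Method:** I pushed each collar with the shut fingertips, first sideways to the gate's centreline, then along the board and through the gate, one at a time. I corrected the aim from the side camera along the way. The first collar drifted about 4 mm to one side, and I pushed it back to the centreline before the gate.
- **Collars:** The last top view shows them in a row down the chute, at about y = 109, 135 and 162 mm and x = -3 to -2 mm in the board's frame. That is inside the slot's outline. Their depth was inferred from the chute's slope, not measured, and I didn't check separately that they were at rest.
- **Everything else:** The bolt is upright where it stood, and the off-cut and the other things on the bench look unmoved. The gripper was in free air, and wrist force readings stayed under about 2 N.
- **Disagreements:** One move call was refused because a value was missing, and I resent it with no effect on the scene. Side-camera positions differed from the top camera's, or from where the collars started, by 2–6 mm, within the play I had at the gate.

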